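# Put the desk things away in their trays

## Robot

A 6-joint arm with a two-finger parallel gripper is mounted at the origin on the work surface. World frame = base frame: x ahead of the robot, y to its left, z up, the work surface at z = 0. Lengths are in mm, angles in rad, forces in N, time in s.
With the tool pointing down it reaches from about 325 to 900 mm from the base axis. Payload 3.5 kg.
Tool frame: the origin (TCP) lies midway between the tips of the shut fingers; the grasp point (between the pads) lies 19 mm behind it; y points along the fingers, x is the direction in which the jaws open and shut, and the axes are right-handed (so a half turn about y gives the same grasp; the last joint's range is limited). The gripper opens to 85 mm and grips with 20 to 120 N. Pads are 22 mm wide; open, the fingers measure 114 mm over their backs; the gripper's body (76 mm by 85 mm) begins 54 mm behind the grasp point. The pads swing forward as they close: fully open they stand 13 mm farther back than shut.
Start: joints at [1.225, 0.276, -0.026, 1.268, 0, 1.467], TCP at [150.27, 606.663, 198.613] pointing down, gripper open.
Joint ranges: [-3.12, 3.12], [-0.85, 1.88], [-1.08, 1.24], [-1.95, 2.15], [-1.57, 1.53], [-3.14, 3.14]. Speed limits (rad/s): [2.57, 2.57, 3.14, 3.14, 3.14, 3.14].

## Interface

Orientations are given as a rotation vector (axis times angle).
In Python, from station import r gives the robot as it stands. The module is installed in compiled form; this text tells all that it offers.
- The arm moves only by the tool play_rows, never from a script. Its argument "commands" is a list of rows, each a list of 7 numbers: the shift along the tool's x, y, z in units of 60 mm (1.0 is 60 mm), then the turn, a rotation vector about the tool's x, y, z in units of 5 degrees (1.0 is 5 degrees), then the closure, from 0 (fully open) to 1 (shut). In form: [[x, y, z, rx, ry, rz, gripper], ...]. A call has 1 to 12 rows; each row shifts and turns the commanded pose from where the row before left it, along the tool's axes as they then stand; what a row does not reach is not made up. A row lasts 1/8 s, in which the tool goes at most 62.5 mm and 10.7 degrees, less where a joint would pass 70% of its speed; a pose out of reach is approached as far as the arm can. A call is refused whole if a number of a shift passes 1 or a number of a turn 1, either way. A call with a gripper value outside its range is refused whole. The fingers move at their own pace and stop on an object; "force" is the grip in N (left out, the last holds). Time passes only in rows, so rows that do not move let the fingers close. It gives the time, the measured TCP pose, the force and the opening at its end, in the units of the state.
- r.sense(): the state, without advancing time (a new reading comes with each control period).
- r.camera(name): name is "scene" or "side" or "wrist"; returns the picture (400x640x3 uint8, blue, green, red); there is no depth.
- r.camera_info(name): a dict with "intrinsics" (3x3 intrinsics, pixels), "distortion" ([k1, k2, p1, p2, k3] as OpenCV has them; the pictures are not rectified), "R" (3x3) and "t" (3): a world point X has camera coordinates R X + t; the wrist camera has in their place "tool_from_camera" (4x4, takes a point from camera to tool coordinates, whose origin is the TCP and whose axes are the tool frame's). Camera axes: x right, y down, z forward; pixel columns grow to the right and rows downward; lengths in mm; the calibration is good to about 2 mm. A picture is of the moment at which its call begins: read the wrist's pose just before it. camera_info takes no time and is no camera call.
- r.hand_in(): hands the job in, once; it reports no verdict.
The state is a dict: "t": time; "qpos": joint angles; "qd": joint speeds; "joint_torque": joint torques, N m; "position": TCP position; "tool_rot": TCP orientation; "wrist_force": force on the tool from outside, world axes, zero at the start; "torque": the same for the moment, N m; "finger_gap": finger opening in mm.
Only numpy, scipy, OpenCV 4.12 (cv2) and the standard library are available. Lean on these libraries where they do the work, as an engineer would, in place of code of your own. Each camera call takes 0.05 s, during which the arm holds its last target.

## Task

Tidy the desk: put the stapler, the square tin, the tape roll and the glue stick each into the tray of its own outline (long, square, larger round, smaller round), lying or standing flat on the tray's floor inside the rim, the glue stick upright with its cap on top. Leave the mug and the little succulent standing where they are.

Things in the scene. Friction and masses are not known exactly. Their poses are not given: they have to be found in the camera images.
- stapler: Black desk stapler, 130 long x 36 wide x 45 high, standing on its base. Origin: centre of its underside; x along its length, z up. The base (36 wide) is 10 high; the upper arm, 30 wide and 124 long, is solid from 23 to 45 above the underside and is the place to grip, at mid length. About 0.15 to 0.31 kg. It belongs in long_tray, either way round.
- tin: Closed square metal tin of paper clips (the lid does not come off), 54 x 54 x 42 high. Origin: centre of its underside; x and y along its sides, z up. About 0.08 to 0.17 kg. It belongs in square_tray, any of the four ways round.
- tape_roll: Roll of brown packing tape lying flat, a rigid ring of 56 outer and 28 inner diameter, 40 high. Origin: centre of its underside, on its axis; z up along the axis. About 0.08 to 0.17 kg. It belongs in wide_round_tray.
- glue_stick: Capped glue stick standing upright, white with a grey cap, a cylinder of 30 diameter and 90 high. Origin: centre of its foot; z up along the stick. About 0.03 to 0.06 kg. It belongs upright in small_round_tray, cap up.
- long_tray: Long rectangular tray, inside 150 x 56, outside 162 x 68. Fixed to the desk: light wooden rim 6 mm thick, cork floor 4 mm above the desk, rim top 12 mm above the desk (8 mm above the floor). Origin at its centre on the desk, z up. x along its length. The stapler's place.
- square_tray: Square tray, inside 74 x 74, outside 86 x 86. Fixed to the desk: light wooden rim 6 mm thick, cork floor 4 mm above the desk, rim top 12 mm above the desk (8 mm above the floor). Origin at its centre on the desk, z up. x and y along its sides. The tin's place.
- wide_round_tray: Larger round tray, inside diameter 76, outside 88. Fixed to the desk: light wooden rim 6 mm thick, cork floor 4 mm above the desk, rim top 12 mm above the desk (8 mm above the floor). Origin at its centre on the desk, z up. The tape roll's place.
- small_round_tray: Smaller round tray, inside diameter 50, outside 62. Fixed to the desk: light wooden rim 6 mm thick, cork floor 4 mm above the desk, rim top 12 mm above the desk (8 mm above the floor). Origin at its centre on the desk, z up. The glue stick's place.
- mug: White mug, about 76 diameter x 88 high, loose, standing near the middle of the desk, with a handle on its +y side reaching about 35 beyond the wall (it points roughly away from the robot). Origin: centre of its underside, z up. Leave it alone.
- succulent: Small green succulent in a terracotta pot, loose, about 72 across and 85 high, near the far edge. Origin: centre of its underside, z up. Leave it alone.

How it is judged:
By the outcome, as a careful person would: the job done as asked, in the order asked, and still so for the second after the job is handed in, with the robot touching nothing.
It also fails if it takes over 128 s, if anything falls off the work surface, if the arm or the gripper's body presses on something with over 40 N, if the wrist force passes 120 N, or if a joint passes its speed limit or range.

## Working session

There is one attempt and no reset: what is moved stays moved. The work goes in short steps, Python scripts to look and compute and a tool call to move; the robot and the scene stay as the last step left them, time stands still between calls to the robot, and variables do not carry over. Pictures are saved under pics/ and viewed, and the job is handed in when it is done.

Besides the shell and the picture viewer there is one more tool, called after "Request:" as name(argument=value, ...) on one line, values as JSON. play_rows: Moves the arm, as the interface text tells. Its arguments: {"type":"object","properties":{"commands":{"type":"array","items":{"type":"array","items":{"type":"number"}}},"force":{"type":"number"}},"required":["commands"]}

```bash
mkdir -p pics
python3 - <<'E'
from station import r
import cv2,numpy as np
s=r.sense(); print(s)
for n in("scene","side","wrist"):
    cv2.imwrite(f"pics/{n}0.png",r.camera(n)); 
    print(n,r.camera_info(n))
E
```

```text
{'t': 0.0, 'qpos': array([ 1.22461581e+00,  2.77132603e-01, -2.79357332e-02,  1.26799749e+00,
       -2.24268128e-05,  1.46738754e+00]), 'qd': array([-0.00069801, -0.00106303,  0.0001335 , -0.00062481, -0.00147999,
        0.00075198]), 'joint_torque': array([-1.52115870e-03, -4.45510483e+01,  2.95201921e+01,  1.64461462e-02,
       -1.91542081e-04, -5.12323709e-06]), 'position': array([149.96850798, 605.8354337 , 197.43419837]), 'tool_rot': array([-1.31556815, -1.02710849,  1.030297  ]), 'wrist_force': array([-0.03701848,  0.63997313,  1.27717937]), 'torque': array([0.06343583, 0.01771618, 0.0174827 ]), 'finger_gap': 85.49825108529105}
scene {'intrinsics': array([[377.85877406,   0.        , 318.32093765],
       [  0.        , 377.85877406, 202.04817365],
       [  0.        ,   0.        ,   1.        ]]), 'distortion': array([0.01659887, 0.        , 0.        , 0.        , 0.        ]), 'R': array([[-0.10374671,  0.99455661,  0.00968313],
       [ 0.83701057,  0.09256307, -0.53930083],
       [-0.53726151, -0.0478458 , -0.84205751]]), 't': array([  64.15720679, -448.87602509, 134
[... 402 characters left out ...]
869, -0.66091246]]), 't': array([-559.34480347,  116.91211778, 1076.90857957])}
wrist {'intrinsics': array([[312.78334275,   0.        , 321.67689591],
       [  0.        , 312.78334275, 199.98075681],
       [  0.        ,   0.        ,   1.        ]]), 'distortion': array([0.02077416, 0.        , 0.        , 0.        , 0.        ]), 'tool_from_camera': array([[ 9.99999914e-01, -2.93702017e-04, -2.91933567e-04,
         2.10916413e-01],
       [ 2.02097302e-04, -2.69186037e-01,  9.63088177e-01,
        -1.76056230e+02],
       [-3.61445381e-04, -9.63088153e-01, -2.69185955e-01,
         6.84010573e+01],
       [ 0.00000000e+00,  0.00000000e+00,  0.00000000e+00,
         1.00000000e+00]])}
```

View pics/scene0.png

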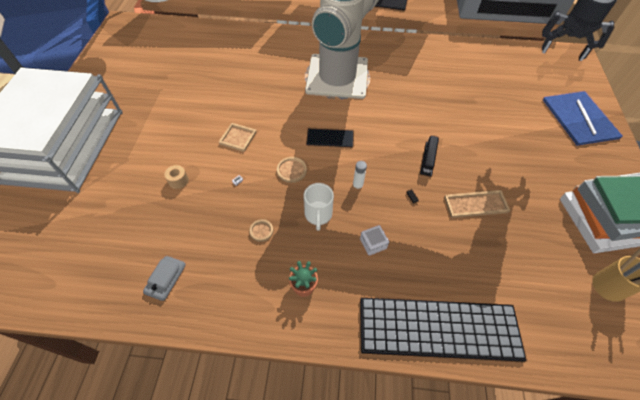

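View pics/side0.png

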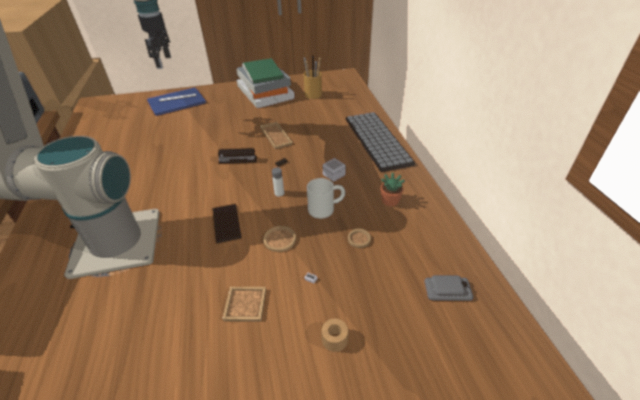

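View pics/wrist0.png

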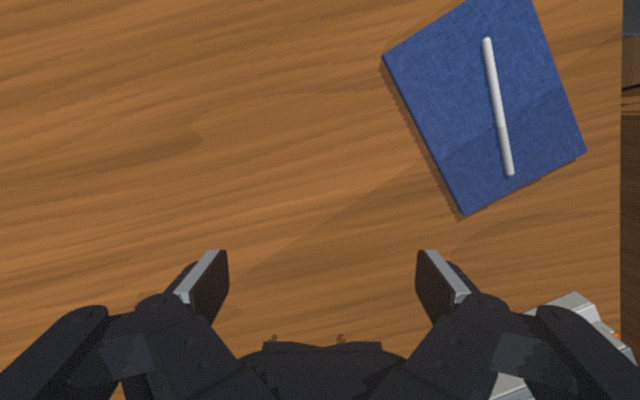

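```bash
cat > h.py <<'E'
from station import r
import cv2,numpy as np
from scipy.spatial.transform import Rotation as Ro
def info(n):
    i=r.camera_info(n); K=i["intrinsics"];D=i["distortion"]
    if n!="wrist":
        R=i["R"];c=-R.T@i["t"]; return K,D,R.T,c
    s=r.sense(); T=i["tool_from_camera"]; W=Ro.from_rotvec(s["tool_rot"]).as_matrix()
    return K,D,W@T[:3,:3],W@T[:3,3]+s["position"]
def cast(n,pts,z,inf=None):
    K,D,R,c=inf or info(n)
    p=cv2.undistortPoints(np.array(pts,float).reshape(-1,1,2),K,D).reshape(-1,2)
    d=np.c_[p,np.ones(len(p))]@R.T
    return c+d*((z-c[2])/d[:,2])[:,None]
def proj(n,X,inf=None):
    K,D,R,c=inf or info(n)
    rv=Ro.from_matrix(R.T).as_rotvec()
    return cv2.projectPoints(np.array(X,float).reshape(-1,1,3),rv,-R.T@c,K,D)[0].reshape(-1,2)
E
python3 - <<'E'
from h import *
np.set_printoptions(precision=1,suppress=True)
a=dict(stapler=((430,155),(237,156),25),tin=((375,239),(334,170),25),tape=((175,175),(335,333),25),glue=((361,165),(277,172),88),long=((477,205),(277,136),8),square=((238,137),(245,304),8),wide=((291,169),(280,239),8),small=((261,231),(359,239),8),mug=((318,190),(320,183),88),succ=((303,288),(392,198),20))
for k,(p,q,z) in a.items(): print(k,cast("scene",[p],z)[0],cast("side",[q],z)[0])
s=r.sense();print(Ro.from_rotvec(s["tool_rot"]).as_matrix())
for n in("scene","side"):
    im=cv2.imread(f"pics/{n}0.png")
    c=im[110:290,150:530] if n=="scene" else im[100:360,200:460]
    cv2.imwrite(f"pics/{n}0z.png",cv2.resize(c,None,fx=2.1,fy=2.1,interpolation=cv2.INTER_CUBIC))
E
```

```text
stapler [352.3 304.4  25. ] [346.5 293.4  25. ]
tin [649.  148.9  25. ] [646.1 136.   25. ]
tape [ 507.4 -419.6   25. ] [ 508.4 -417.8   25. ]
glue [462.9  98.5  88. ] [460.5  87.6  88. ]
long [503.7 429.    8. ] [498.  411.6   8. ]
square [ 331.3 -280.7    8. ] [ 326.1 -288.8    8. ]
wide [436.6 -99.6   8. ] [ 434.2 -105.5    8. ]
small [ 649.1 -148.9    8. ] [ 641.7 -156.8    8. ]
mug [556.8  -8.1  88. ] [572.3   6.2  88. ]
succ [796.1 -18.4  20. ] [780.5 -33.   20. ]
[[ 0.2 -0.  -1. ]
 [ 1.  -0.   0.2]
 [-0.  -1.   0. ]]
```

View pics/scene0z.png

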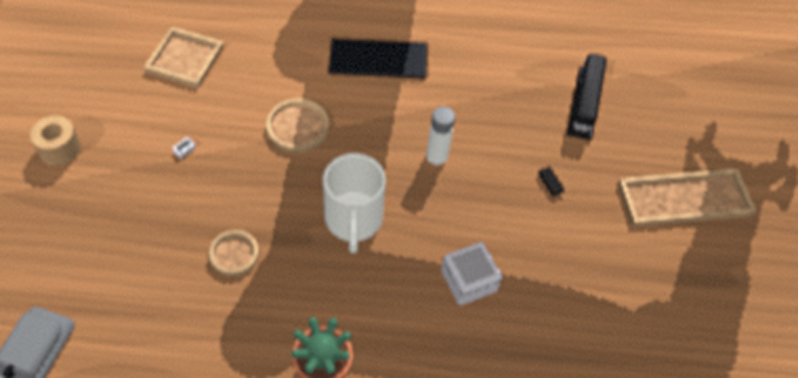

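View pics/side0z.png

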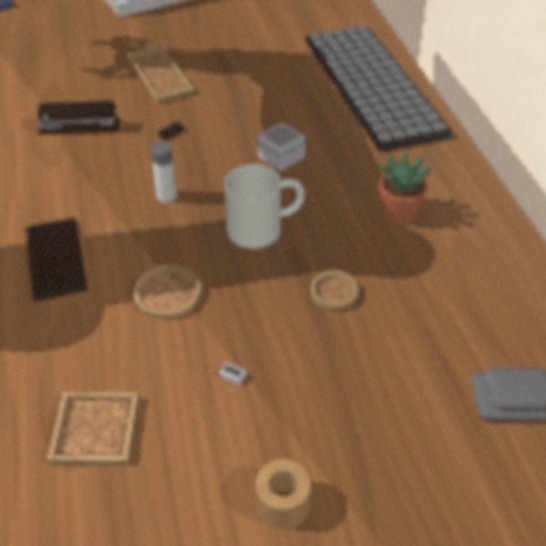

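```bash
cat >> h.py <<'E'
np.set_printoptions(precision=3,suppress=True)
def plan(xyz,yaw=None):
    s=r.sense();W=Ro.from_rotvec(s["tool_rot"]).as_matrix()
    if yaw is None: yaw=np.degrees(np.arctan2(W[1,0],W[0,0]))
    y=np.radians(yaw); X=np.array([np.cos(y),np.sin(y),0]);Y=np.array([0,0,-1.]);T=np.c_[X,Y,np.cross(X,Y)]
    print("t %.2f pos"%s["t"],s["position"],"gap %.1f"%s["finger_gap"],"q",s["qpos"],"yaw %.2f"%np.degrees(np.arctan2(W[1,0],W[0,0])),"F",s["wrist_force"])
    d=np.array(xyz)-s["position"]
    rot=np.degrees(Ro.from_matrix(W.T@T).as_rotvec())/5
    print("shift units in current axes",W.T@d/60,"; after turn",T.T@d/60,"; turn units",rot)
E
python3 -c "
from h import *
plan((350,299,200))"
```

```text
t 0.15 pos [150.053 606.05  197.706] gap 84.9 q [ 1.225  0.277 -0.028  1.268  0.     1.467] yaw 76.09 F [ 0.261 -0.801 -0.007]
shift units in current axes [-4.166 -0.032 -4.465] ; after turn [-4.166 -0.038 -4.465] ; turn units [-0.002 -0.    -0.02 ]
```

Request:
play_rows(commands=[[-0.417, 0, -0.446, 0, 0, 0, 0], [-0.417, 0, -0.446, 0, 0, 0, 0], [-0.417, 0, -0.446, 0, 0, 0, 0], [-0.417, 0, -0.446, 0, 0, 0, 0], [-0.417, 0, -0.446, 0, 0, 0, 0], [-0.417, 0, -0.446, 0, 0, 0, 0], [-0.417, 0, -0.446, 0, 0, 0, 0], [-0.417, 0, -0.446, 0, 0, 0, 0], [-0.417, 0, -0.446, 0, 0, 0, 0], [-0.417, 0, -0.446, 0, 0, 0, 0], [0, 0, 0, 0, 0, 0, 0], [0, 0, 0, 0, 0, 0, 0]], force=40)

```text
t: 1.65
position: [349.6, 299.6, 198.4]
tool_rot: [-1.314, -1.028, 1.028]
wrist_force: [-0.5, 1.3, 0.3]
finger_gap: 85.3
```

```bash
python3 -c "
from h import *
plan((350,299,200))
cv2.imwrite('pics/w1.png',r.camera('wrist'))"
```

```text
t 1.65 pos [349.582 299.568 198.435] gap 85.3 q [ 0.568 -0.018 -0.365  1.224  0.     0.811] yaw 76.07 F [-0.523  1.276  0.288]
shift units in current axes [-0.008 -0.026 -0.009] ; after turn [-0.008 -0.026 -0.009] ; turn units [-0.007  0.     0.001]
```

View pics/w1.png

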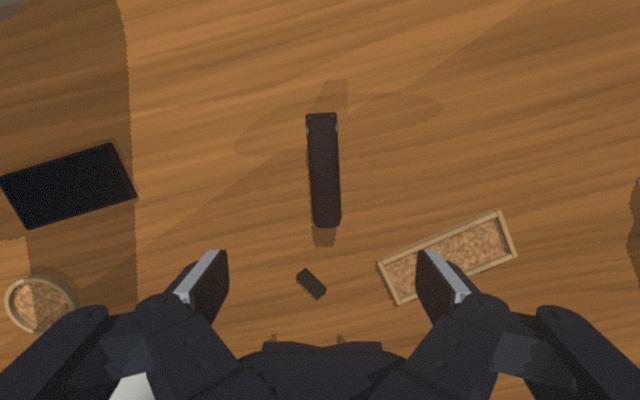

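```bash
cat >> h.py <<'E'
def rect(n,mask,z,inf=None):
    """world min-area rect of mask pixels cast at height z"""
    ys,xs=np.nonzero(mask); P=cast(n,np.c_[xs,ys],z,inf)[:,:2].astype(np.float32)
    (c,sz,a)=cv2.minAreaRect(P); 
    if sz[0]<sz[1]: sz=sz[::-1];a+=90
    return np.array(c),np.array(sz),((a+90)%180)-90
def comp(mask,pt):
    n,l=cv2.connectedComponents(mask.astype(np.uint8)); return l==l[pt[1],pt[0]]
E
python3 - <<'E'
from h import *
im=cv2.imread('pics/w1.png'); inf=info('wrist')
g=im.max(2)
m=np.zeros(g.shape,bool); m[100:235,290:350]=g[100:235,290:350]<62
m=comp(m,(325,170)); cv2.imwrite('pics/w1m.png',np.vstack([np.uint8(m)[90:240,280:360]*255]))
for z in(45,25):print('stapler',z,rect('wrist',m,z,inf))
hsv=cv2.cvtColor(im,cv2.COLOR_BGR2HSV)
for p in[(378,265),(388,264),(450,234),(440,245),(380,225),(200,200)]: print(p,im[p[1],p[0]],hsv[p[1],p[0]])
for p in[(378,263),(500,210),(517,255),(397,304)]: print(cast('wrist',[p],12,inf))
E
```

```text
stapler 45 (array([343.989, 303.742]), array([122.943,  30.704]), -10.574554443359375)
stapler 25 (array([347.68 , 302.971]), array([130.404,  32.567]), -10.574546813964844)
(378, 265) [ 68 105 133] [ 17 125 133]
(388, 264) [ 68  99 132] [ 15 124 132]
(450, 234) [ 92 134 165] [ 17 113 165]
(440, 245) [ 73 107 140] [ 15 122 140]
(380, 225) [ 58 102 148] [ 15 155 148]
(200, 200) [ 54  99 145] [ 15 160 145]
[[479.422 341.663  12.   ]]
[[445.192 497.822  12.   ]]
[[509.726 512.633  12.   ]]
[[543.775 354.403  12.   ]]
```

Run:
```python
import cv2
im=cv2.imread('pics/w1.png')
cv2.imwrite('pics/w1a.png',cv2.resize(im[95:315,290:530],None,fx=2.7,fy=2.7,interpolation=cv2.INTER_CUBIC))
```

```text
(no output)
```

View pics/w1a.png

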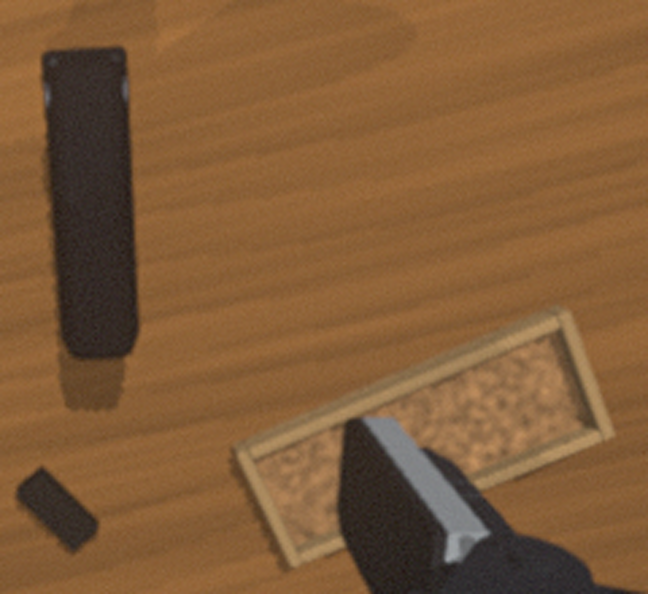

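```bash
python3 -c "
from h import *
plan((344.5,303.5,14),79.4)"
```

```text
t 1.70 pos [349.451 299.848 198.472] gap 85.4 q [ 0.568 -0.018 -0.365  1.224  0.     0.811] yaw 76.12 F [-0.241 -0.087 -0.409]
shift units in current axes [0.039 3.075 0.093] ; after turn [0.045 3.075 0.092] ; turn units [-0.005 -0.656  0.001]
```

Request:
play_rows(commands=[[0.045, 0.3, 0.09, 0, -0.66, 0, 0], [0, 0.5, 0, 0, 0, 0, 0], [0, 0.5, 0, 0, 0, 0, 0], [0, 0.5, 0, 0, 0, 0, 0], [0, 0.5, 0, 0, 0, 0, 0], [0, 0.4, 0, 0, 0, 0, 0], [0, 0.25, 0, 0, 0, 0, 0], [0, 0.12, 0, 0, 0, 0, 0], [0, 0, 0, 0, 0, 0, 0]])

```text
t: 2.82
position: [345.2, 303.7, 14.4]
tool_rot: [-1.291, -1.072, 1.072]
wrist_force: [0.1, 0.0, -0.1]
finger_gap: 85.8
```

Request:
play_rows(commands=[[0, 0, 0, 0, 0, 0, 1], [0, 0, 0, 0, 0, 0, 1], [0, 0, 0, 0, 0, 0, 1], [0, 0, 0, 0, 0, 0, 1], [0, 0, 0, 0, 0, 0, 1], [0, 0, 0, 0, 0, 0, 1], [0, 0, 0, 0, 0, 0, 1], [0, 0, 0, 0, 0, 0, 1]], force=50)

```text
t: 3.82
position: [345.3, 303.4, 14.4]
tool_rot: [-1.291, -1.072, 1.072]
wrist_force: [-0.2, -0.0, 0.4]
finger_gap: 0.5
```

```bash
python3 -c "
from h import *
plan((344.5,303.5,14),79.4)
cv2.imwrite('pics/w2.png',r.camera('wrist'))"
```

```text
t 3.83 pos [345.261 303.366  14.382] gap 0.5 q [ 0.58   0.169 -0.598  0.804  0.     0.765] yaw 79.39 F [-0.181 -0.031  0.447]
shift units in current axes [-0.     0.006  0.013] ; after turn [-0.     0.006  0.013] ; turn units [-0.001 -0.002 -0.001]
```

View pics/w2.png

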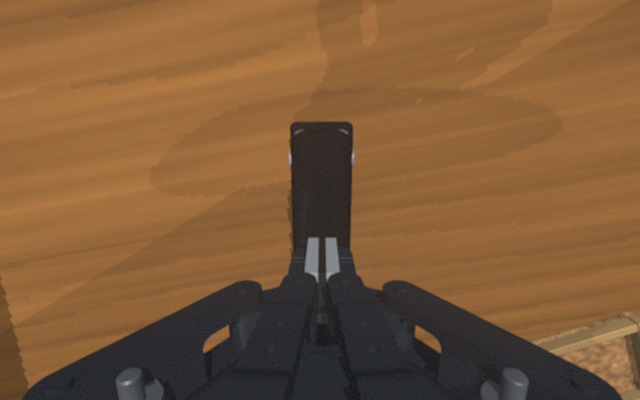

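Run:
```python
from h import *
a=r.camera('side'); b=r.camera('scene'); s=r.sense()
P=s["position"]
for n in('side','scene'): print(proj(n,[P,P+[0,0,50],P+[0,0,-14]]))
A=cv2.resize(a[60:260,130:330],None,fx=2.9,fy=2.9,interpolation=cv2.INTER_CUBIC)
cv2.imwrite('pics/s2.png',A)
B=cv2.resize(b[60:260,330:530],None,fx=2.9,fy=2.9,interpolation=cv2.INTER_CUBIC)
cv2.imwrite('pics/c2.png',B)
```

```text
[[236.97  156.955]
 [234.504 144.664]
 [237.638 160.287]]
[[428.602 155.439]
 [433.054 144.273]
 [427.415 158.418]]
```

View pics/s2.png

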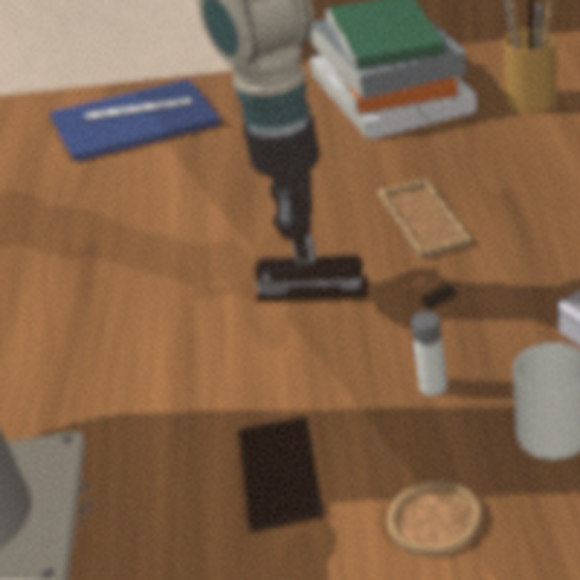

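View pics/c2.png

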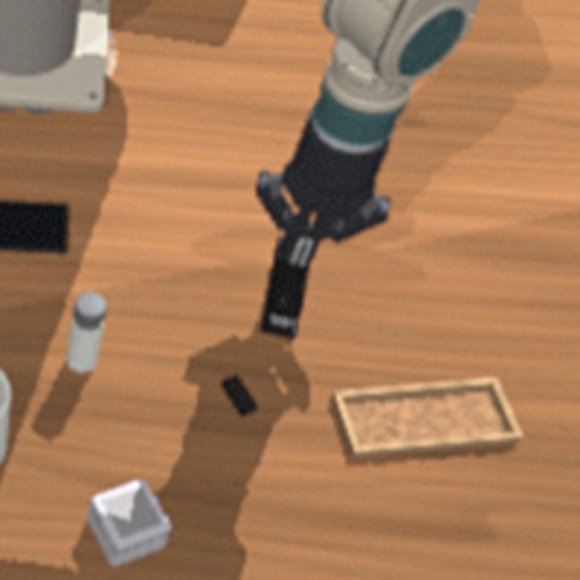

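Request:
play_rows(commands=[[0, 0, 0, 0, 0, 0, 0], [0, 0, 0, 0, 0, 0, 0], [0, 0, 0, 0, 0, 0, 0], [0, 0, 0, 0, 0, 0, 0], [0, 0, 0, 0, 0, 0, 0], [0, 0.12, 0, 0, 0, 0, 0], [0, 0.12, 0, 0, 0, 0, 0], [0, 0.1, 0, 0, 0, 0, 0], [0, 0, 0, 0, 0, 0, 0]])

```text
t: 5.1
position: [344.5, 302.9, -6.8]
tool_rot: [-1.291, -1.07, 1.073]
wrist_force: [-0.4, 1.2, 0.5]
finger_gap: 85.3
```

Run:
```python
from h import *
plan((344.5,303.5,-12),79.4)
a=r.camera('side'); 
A=cv2.resize(a[60:260,130:330],None,fx=2.9,fy=2.9,interpolation=cv2.INTER_CUBIC)
cv2.imwrite('pics/s3.png',A); cv2.imwrite('pics/w3.png',r.camera('wrist'))
```

```text
t 5.10 pos [344.518 302.866  -6.829] gap 85.3 q [ 0.58   0.2   -0.617  0.755 -0.     0.765] yaw 79.39 F [-0.435  1.156  0.483]
shift units in current axes [0.01  0.086 0.002] ; after turn [0.01  0.086 0.002] ; turn units [-0.015 -0.002 -0.015]
```

View pics/s3.png

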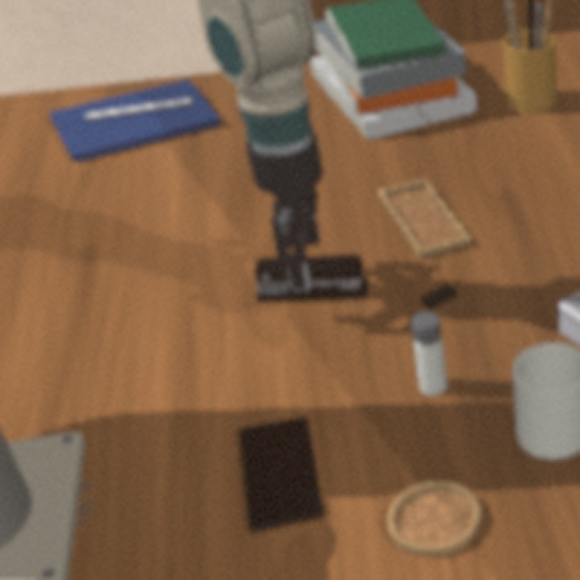

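View pics/w3.png

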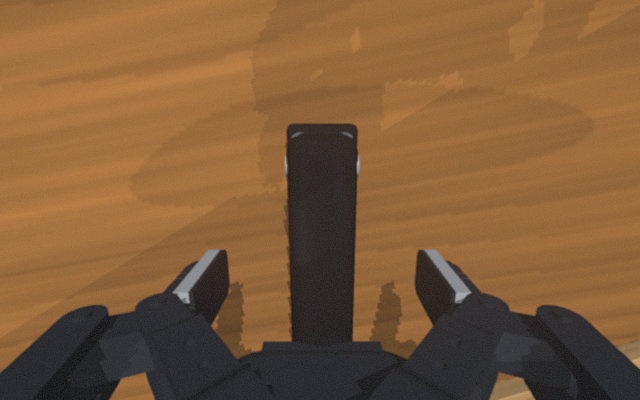

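Request:
play_rows(commands=[[0, 0.1, 0, 0, 0, 0, 0], [0, 0.05, 0, 0, 0, 0, 0], [0, 0, 0, 0, 0, 0, 1], [0, 0, 0, 0, 0, 0, 1], [0, 0, 0, 0, 0, 0, 1], [0, 0, 0, 0, 0, 0, 1], [0, 0, 0, 0, 0, 0, 1], [0, 0, 0, 0, 0, 0, 1], [0, 0, 0, 0, 0, 0, 1]], force=50)

```text
t: 6.32
position: [345.6, 303.5, -14.7]
tool_rot: [-1.291, -1.072, 1.071]
wrist_force: [-0.2, -1.1, 4.7]
finger_gap: 29.4
```

Run:
```python
from h import *
plan((344.5,303.5,-12),79.4)
a=r.camera('side'); 
A=cv2.resize(a[60:260,130:330],None,fx=2.9,fy=2.9,interpolation=cv2.INTER_CUBIC)
cv2.imwrite('pics/s4.png',A); cv2.imwrite('pics/w4.png',r.camera('wrist'))
```

```text
t 6.33 pos [345.63  303.529 -14.69 ] gap 29.4 q [ 0.58   0.213 -0.623  0.734 -0.     0.765] yaw 79.39 F [-0.185 -1.123  4.742]
shift units in current axes [-0.004 -0.045  0.018] ; after turn [-0.004 -0.045  0.018] ; turn units [ 0.006 -0.003  0.004]
```

View pics/s4.png

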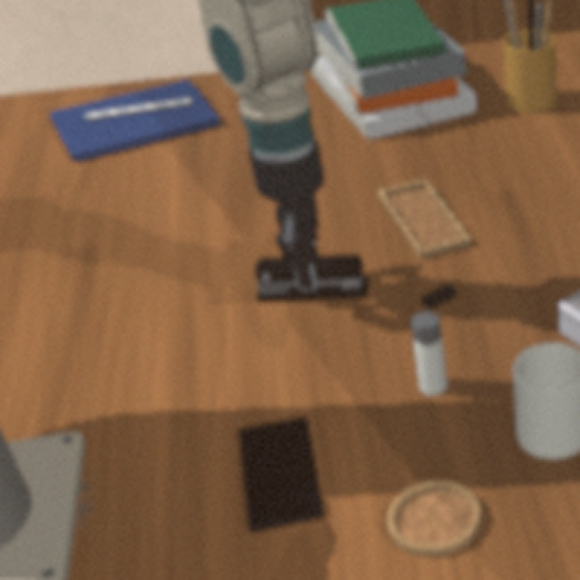

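View pics/w4.png

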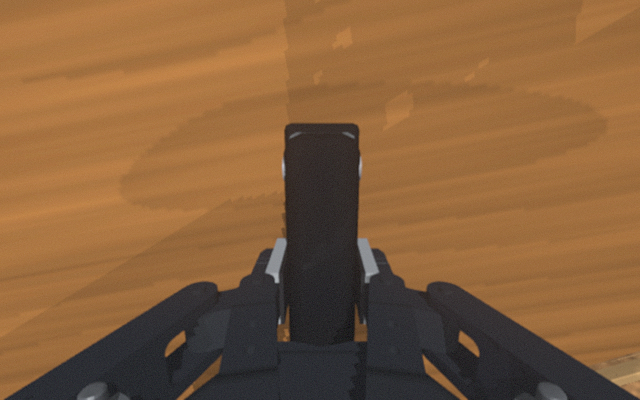

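Request:
play_rows(commands=[[0, -0.1, 0, 0, 0, 0, 1], [0, -0.2, 0, 0, 0, 0, 1], [0, -0.4, 0, 0, 0, 0, 1], [0, -0.5, 0, 0, 0, 0, 1], [0, -0.5, 0, 0, 0, 0, 1], [0, -0.5, 0, 0, 0, 0, 1], [0, -0.5, 0, 0, 0.5, 0, 1], [0, -0.4, 0, 0, 0.9, 0, 1], [0, 0, 0, 0, 1, 0, 1], [0, 0, 0, 0, 1, 0, 1], [0, 0, 0, 0, 1, 0, 1], [0, 0, 0, 0, 1, 0, 1]])

```text
t: 7.92
position: [344.7, 303.1, 171.2]
tool_rot: [-1.451, -0.711, 0.712]
wrist_force: [-0.9, 0.2, -2.7]
finger_gap: 29.3
```

Request:
play_rows(commands=[[0, 0, 0, 0, 1, 0, 1], [0, 0, 0, 0, 1, 0, 1], [0, 0, 0, 0, 1, 0, 1], [0, 0, 0, 0, 1, 0, 1], [0, 0, 0, 0, 1, 0, 1], [0, 0, 0, 0, 1, 0, 1], [0, 0, 0, 0, 1, 0, 1], [0, 0, 0, 0, 1, 0, 1], [0, 0, 0, 0, 0, 0, 1]])

```text
t: 9.05
position: [344.8, 303.1, 171.1]
tool_rot: [-1.564, -0.17, 0.171]
wrist_force: [0.5, 0.3, -2.8]
finger_gap: 29.6
```

Run:
```python
from h import *
plan((495.5,426.5,180),12.4)
```

```text
t 9.05 pos [344.821 303.123 171.112] gap 29.6 q [ 0.58  -0.002 -0.409  1.164  0.     1.934] yaw 12.45 F [ 0.549  0.33  -2.765]
shift units in current axes [ 2.895 -0.15   1.467] ; after turn [ 2.894 -0.148  1.469] ; turn units [ 0.001  0.01  -0.005]
```

Request:
play_rows(commands=[[0.41, -0.02, 0.21, 0, 0, 0, 1], [0.41, -0.02, 0.21, 0, 0, 0, 1], [0.41, -0.02, 0.21, 0, 0, 0, 1], [0.41, -0.02, 0.21, 0, 0, 0, 1], [0.41, -0.02, 0.21, 0, 0, 0, 1], [0.41, -0.02, 0.21, 0, 0, 0, 1], [0.41, -0.02, 0.21, 0, 0, 0, 1], [0, 0, 0, 0, 0, 0, 1], [0, 0, 0, 0, 0, 0, 1]])

```text
t: 10.18
position: [493.8, 426.0, 179.0]
tool_rot: [-1.565, -0.169, 0.172]
wrist_force: [0.2, -0.5, -1.9]
finger_gap: 29.2
```

Run:
```python
from h import *
plan((495.5,426.5,-9.5),12.4)
cv2.imwrite('pics/w5.png',r.camera('wrist'))
```

```text
t 10.18 pos [493.75  425.962 179.006] gap 29.2 q [0.613 0.335 0.012 1.249 0.    1.966] yaw 12.44 F [ 0.203 -0.522 -1.947]
shift units in current axes [0.036 3.142 0.005] ; after turn [0.03  3.142 0.002] ; turn units [ 0.008  0.007 -0.019]
```

View pics/w5.png

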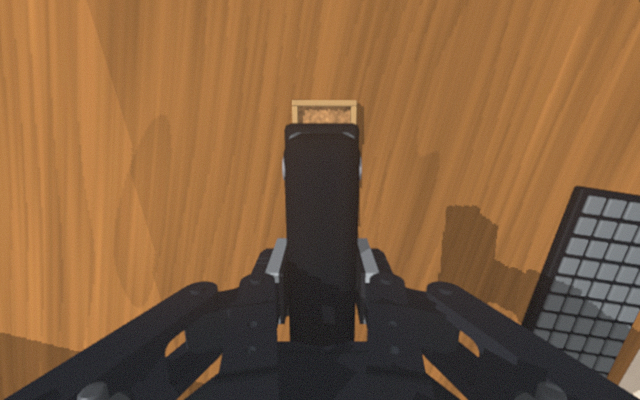

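Run:
```python
from h import *
p=cast('wrist',[(292,100.5),(358,99.5),(297,122),(354,122)],12); print(p)
a=np.radians(102.4); u=np.array([np.cos(a),np.sin(a)])
e=(p[0]+p[1])[:2]/2; print(e-81*u)
W=Ro.from_rotvec(r.sense()["tool_rot"]).as_matrix()
print(W.T@np.r_[p[0]-p[1]])
```

```text
[[445.693 497.423  12.   ]
 [512.73  513.166  12.   ]
 [454.984 477.225  12.   ]
 [514.182 490.239  12.   ]]
[496.605 426.184]
[-68.854   0.104  -0.952]
```

Request:
play_rows(commands=[[0.04, 0.4, 0, 0, 0, 0, 1], [0, 0.5, 0, 0, 0, 0, 1], [0, 0.5, 0, 0, 0, 0, 1], [0, 0.5, 0, 0, 0, 0, 1], [0, 0.5, 0, 0, 0, 0, 1], [0, 0.3, 0, 0, 0, 0, 1], [0, 0.2, 0, 0, 0, 0, 1], [0, 0.1, 0, 0, 0, 0, 1], [0, 0.06, 0, 0, 0, 0, 1], [0, 0.05, 0, 0, 0, 0, 1], [0, 0, 0, 0, 0, 0, 1]])

```text
t: 11.6
position: [497.1, 427.1, -6.9]
tool_rot: [-1.564, -0.17, 0.169]
wrist_force: [-0.3, 0.1, -2.2]
finger_gap: 29.2
```

Request:
play_rows(commands=[[0, 0.03, 0, 0, 0, 0, 1], [0, 0.03, 0, 0, 0, 0, 1], [0, 0, 0, 0, 0, 0, 1]])

```text
t: 11.98
position: [497.1, 427.1, -10.7]
tool_rot: [-1.564, -0.17, 0.169]
wrist_force: [0.2, 0.3, -1.8]
finger_gap: 29.0
```

Request:
play_rows(commands=[[0, 0.02, 0, 0, 0, 0, 1], [0, 0, 0, 0, 0, 0, 1]])

```text
t: 12.22
position: [497.1, 427.2, -10.6]
tool_rot: [-1.564, -0.17, 0.169]
wrist_force: [-2.6, -1.7, 6.2]
finger_gap: 29.2
```

Contact. Release and rise.

Request:
play_rows(commands=[[0, 0, 0, 0, 0, 0, 0.4], [0, 0, 0, 0, 0, 0, 0.2], [0, 0, 0, 0, 0, 0, 0], [0, 0, 0, 0, 0, 0, 0], [0, 0, 0, 0, 0, 0, 0], [0, -0.2, 0, 0, 0, 0, 0], [0, -0.5, 0, 0, 0, 0, 0], [0, -0.6, 0, 0, 0, 0, 0], [0, -0.7, 0, 0, 0, 0, 0], [0, -0.7, 0, 0, 0, 0, 0], [0, -0.7, 0, 0, 0, 0, 0], [0, -0.1, 0, 0, 0, 0, 0]])

```text
t: 13.72
position: [499.3, 428.7, 203.6]
tool_rot: [-1.56, -0.176, 0.163]
wrist_force: [1.2, 0.6, -0.9]
finger_gap: 85.3
```

Run:
```python
from h import *
plan((649,143,200),12.4)
cv2.imwrite('pics/w6.png',r.camera('wrist'))
```

```text
t 13.72 pos [499.291 428.726 203.56 ] gap 85.3 q [ 0.611  0.326  0.051  1.286 -0.     1.966] yaw 12.39 F [ 1.151  0.642 -0.854]
shift units in current axes [ 1.415  0.053 -5.187] ; after turn [ 1.414  0.059 -5.187] ; turn units [-0.04  -0.001  0.096]
```

View pics/w6.png

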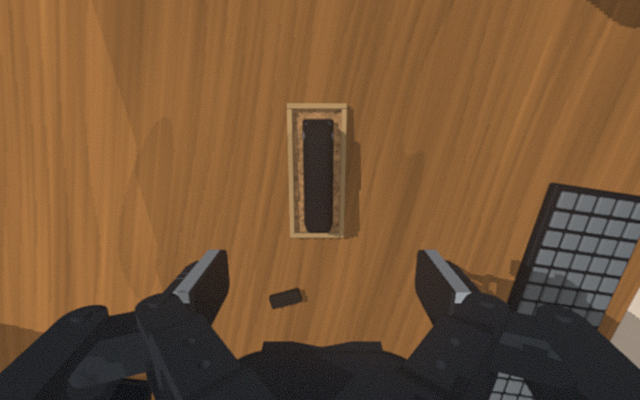

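Run:
```python
from h import *
s=r.sense(); im=cv2.imread('pics/w6.png'); g=im.max(2); inf=info('wrist')
m=np.zeros(g.shape,bool); m[110:240,290:345]=g[110:240,290:345]<60
m=comp(m,(318,170)); print(rect('wrist',m,49,inf))
print(cast('wrist',[(287,105),(347,104),(344,237),(291,237)],12,inf).mean(0))
```

```text
(array([495.198, 428.475]), array([120.866,  30.066]), -77.24648857116699)
[494.778 425.123  12.   ]
```

Request:
play_rows(commands=[[0.142, 0, -0.52, 0, 0, 0, 0], [0.142, 0, -0.52, 0, 0, 0, 0], [0.142, 0, -0.52, 0, 0, 0, 0], [0.142, 0, -0.52, 0, 0, 0, 0], [0.142, 0, -0.52, 0, 0, 0, 0], [0.142, 0, -0.52, 0, 0, 0, 0], [0.142, 0, -0.52, 0, 0, 0, 0], [0.142, 0, -0.52, 0, 0, 0, 0], [0.142, 0, -0.52, 0, 0, 0, 0], [0.142, 0, -0.52, 0, 0, 0, 0], [0, 0, 0, 0, 0, 0, 0], [0, 0, 0, 0, 0, 0, 0]])

```text
t: 15.28
position: [645.9, 140.7, 196.7]
tool_rot: [-1.564, -0.168, 0.172]
wrist_force: [-0.4, -0.1, 0.3]
finger_gap: 85.6
```

Run:
```python
from h import *
plan((649,143,200),12.4)
cv2.imwrite('pics/w7.png',r.camera('wrist'))
```

```text
t 15.28 pos [645.941 140.671 196.695] gap 85.6 q [0.116 0.343 0.06  1.29  0.    1.471] yaw 12.38 F [-0.405 -0.063  0.258]
shift units in current axes [ 0.058 -0.055  0.027] ; after turn [ 0.058 -0.055  0.027] ; turn units [-0.008 -0.004 -0.029]
```

View pics/w7.png

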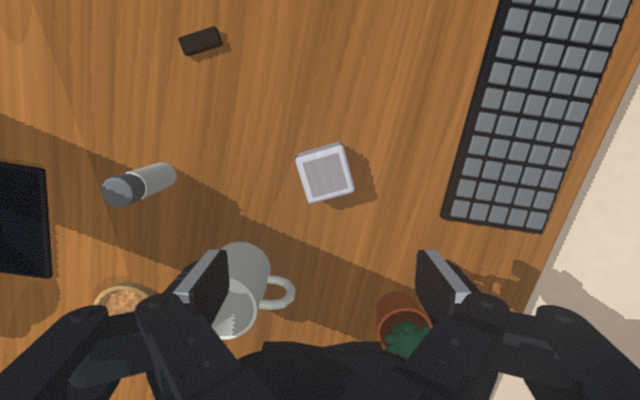

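Run:
```python
from h import *
inf=info('wrist'); im=cv2.imread('pics/w7.png'); hsv=cv2.cvtColor(im,cv2.COLOR_BGR2HSV)
m=(hsv[...,1]<70)&(hsv[...,2]>90); m[:120]=0;m[215:]=0;m[:,:280]=0;m[:,370:]=0
m=comp(m,(325,172)); c=cv2.convexHull(np.argwhere(m)[:,::-1].astype(np.int32))
print(m.sum(),cv2.boxPoints(cv2.minAreaRect(c)))
print(rect('wrist',m,42,inf))
P=cast('wrist',[(296,158),(339,143),(354,187),(309,203)],42,inf);print(P,P.mean(0))
# others
print('glue top',cast('wrist',[(123,190)],90,inf),'mug rim',cast('wrist',[(240,290)],88,inf))
```

```text
2643 [[292.736 154.075]
 [341.868 140.038]
 [356.472 191.151]
 [307.34  205.189]]
(array([647.337, 147.246]), array([57.568, 54.326]), -61.55994415283203)
[[614.219 156.681  42.   ]
 [655.088 181.734  42.   ]
 [681.82  139.309  42.   ]
 [637.785 111.07   42.   ]] [647.228 147.199  42.   ]
glue top [[466.335 100.34   90.   ]] mug rim [[586.773  18.278  88.   ]]
```

Run:
```python
import cv2
im=cv2.imread('pics/w7.png')
cv2.imwrite('pics/w7a.png',cv2.resize(im[125:225,275:375],None,fx=5,fy=5,interpolation=cv2.INTER_CUBIC))
```

```text
(no output)
```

View pics/w7a.png

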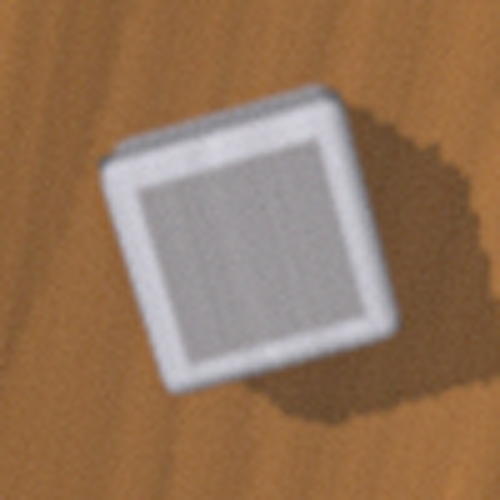

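Run:
```python
from h import *
q=np.array([(140,190),(320,140),(362,315),(190,362)])/5+[275,125]
P=cast('wrist',q,42);print(P.mean(0)); d=np.diff(np.r_[P,P[:1]],axis=0); print(np.degrees(np.arctan2(d[:,1],d[:,0])),np.linalg.norm(d,axis=1))
plan((648.5,146.0,10),29)
plan((648.5,146.0,10),-61)
```

```text
[648.961 144.908  42.   ]
[  27.941  -63.239 -151.794  117.678] [39.575 39.114 38.95  39.286]
t 15.32 pos [646.007 141.067 197.004] gap 85.4 q [0.117 0.343 0.06  1.29  0.    1.471] yaw 12.42 F [ 0.021 -0.236 -0.219]
shift units in current axes [0.064 3.117 0.07 ] ; after turn [0.076 3.117 0.052] ; turn units [-0.009 -3.316 -0.022]
t 15.32 pos [646.007 141.067 197.004] gap 85.4 q [0.117 0.343 0.06  1.29  0.    1.471] yaw 12.42 F [ 0.021 -0.236 -0.219]
shift units in current axes [0.064 3.117 0.07 ] ; after turn [-0.052  3.117  0.076] ; turn units [ 0.009 14.684 -0.024]
```

Request:
play_rows(commands=[[0, 0.2, 0, 0, -0.8, 0, 0], [0, 0.4, 0, 0, -0.8, 0, 0], [0, 0.5, 0, 0, -0.8, 0, 0], [0, 0.5, 0, 0, -0.72, 0, 0], [0.075, 0.5, 0.04, 0, 0, 0, 0], [0, 0.5, 0, 0, 0, 0, 0], [0, 0.4, 0, 0, 0, 0, 0], [0, 0, 0, 0, 0, 0, 0]])

```text
t: 16.32
position: [646.6, 145.5, 15.4]
tool_rot: [-1.536, -0.379, 0.389]
wrist_force: [-0.5, -0.6, 0.6]
finger_gap: 85.5
```

Run:
```python
from h import *
plan((648.9,145.2,-24),28)
cv2.imwrite('pics/w8.png',r.camera('wrist'))
```

```text
t 16.32 pos [646.631 145.525  15.422] gap 85.5 q [ 0.124  0.484 -0.137  0.956  0.     1.205] yaw 28.08 F [-0.462 -0.622  0.604]
shift units in current axes [ 0.034  0.657 -0.024] ; after turn [ 0.031  0.657 -0.023] ; turn units [-0.026  0.015 -0.062]
```

View pics/w8.png

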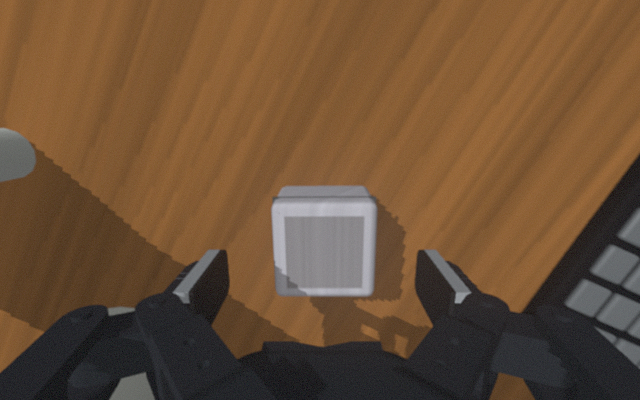

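Request:
play_rows(commands=[[0.03, 0.3, -0.01, 0, 0, 0, 0], [0, 0.2, 0, 0, 0, 0, 0], [0, 0.13, 0, 0, 0, 0, 0], [0, 0, 0, 0, 0, 0, 0], [0, 0, 0, 0, 0, 0, 1], [0, 0, 0, 0, 0, 0, 1], [0, 0, 0, 0, 0, 0, 1], [0, 0, 0, 0, 0, 0, 1], [0, 0, 0, 0, 0, 0, 1], [0, 0, 0, 0, 0, 0, 1]], force=40)

```text
t: 17.62
position: [652.5, 145.1, -19.0]
tool_rot: [-1.537, -0.384, 0.382]
wrist_force: [0.2, 0.1, 5.0]
finger_gap: 53.2
```

Run:
```python
from h import *
plan((648.9,145.2,-24),28)
cv2.imwrite('pics/w9.png',r.camera('wrist'))
```

```text
t 17.62 pos [652.509 145.108 -19.016] gap 53.2 q [ 0.122  0.525 -0.156  0.889 -0.     1.205] yaw 27.99 F [0.174 0.108 4.975]
shift units in current axes [-0.052  0.083  0.03 ] ; after turn [-0.052  0.083  0.03 ] ; turn units [ 0.007 -0.003  0.015]
```

View pics/w9.png

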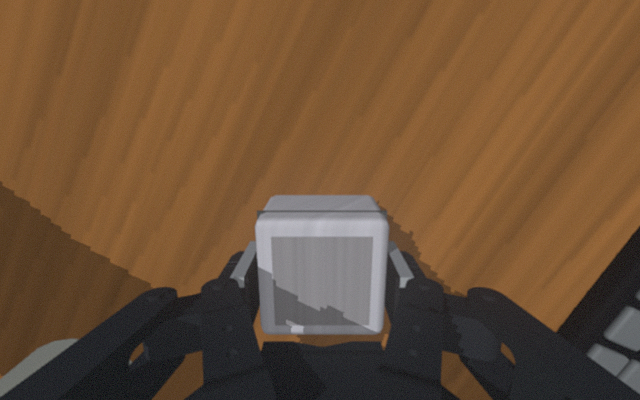

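Request:
play_rows(commands=[[0, -0.1, 0, 0, 0, 0, 1], [0, -0.3, 0, 0, 0, 0, 1], [0, -0.5, 0, 0, 0, 0, 1], [0, -0.6, 0, 0, 0, 0, 1], [0, -0.6, 0, 0, 0, 0, 1], [0, -0.6, 0, 0, 0, 0, 1], [0, -0.6, 0, 0, 0, 0, 1], [0, -0.2, 0, 0, 0, 0, 1], [0, 0, 0, 0, 0, 0, 1]])

```text
t: 18.8
position: [652.1, 145.2, 191.0]
tool_rot: [-1.537, -0.384, 0.382]
wrist_force: [0.5, -0.5, -1.7]
finger_gap: 53.3
```

Run:
```python
from h import *
im=cv2.imread('pics/scene0.png')
q=[(240,124),(257,131),(236,152),(219,143)]
P=cast('scene',q,12);d=np.diff(np.r_[P,P[:1]],axis=0); print(P.mean(0),np.degrees(np.arctan2(d[:,1],d[:,0])),np.linalg.norm(d,axis=1))
plan((330,-283,200),28)
```

```text
[ 335.89  -278.496   12.   ] [  68.447  -26.984 -116.214  151.39 ] [ 63.422 102.095  65.895  97.018]
t 18.80 pos [652.135 145.171 190.998] gap 53.3 q [0.122 0.355 0.065 1.279 0.    1.205] yaw 27.99 F [ 0.478 -0.495 -1.738]
shift units in current axes [-8.09  -0.16  -3.782] ; after turn [-8.091 -0.15  -3.78 ] ; turn units [ 0.006 -0.002  0.017]
```

Request:
play_rows(commands=[[-0.54, -0.01, -0.34, 0, 0, 0, 1], [-0.54, -0.01, -0.34, 0, 0, 0, 1], [-0.54, -0.01, -0.34, 0, 0, 0, 1], [-0.54, -0.01, -0.34, 0, 0, 0, 1], [-0.54, -0.01, -0.34, 0, 0, 0, 1], [-0.54, -0.01, -0.34, 0, 0, 0, 1], [-0.54, -0.01, -0.34, 0, 0, 0, 1], [-0.54, -0.01, -0.34, 0, 0, 0, 1], [-0.54, -0.01, -0.34, 0, 0, 0, 1], [-0.54, -0.01, -0.34, 0, 0, 0, 1], [-0.54, -0.01, -0.34, 0, 0, 0, 1], [-0.54, -0.01, -0.34, 0, 0, 0, 1]])

```text
t: 20.3
position: [421.3, -253.5, 195.1]
tool_rot: [-1.533, -0.381, 0.385]
wrist_force: [0.4, 0.3, -0.8]
finger_gap: 53.5
```

Request:
play_rows(commands=[[-0.54, -0.01, -0.34, 0, 0, 0, 1], [-0.54, -0.01, -0.34, 0, 0, 0, 1], [-0.53, -0.01, -0.34, 0, 0, 0, 1], [0, 0, 0, 0, 0, 0, 1], [0, 0, 0, 0, 0, 0, 1]])

```text
t: 20.92
position: [365.9, -351.7, 197.5]
tool_rot: [-1.533, -0.382, 0.383]
wrist_force: [0.7, 1.1, -1.2]
finger_gap: 53.5
```

Run:
```python
from h import *
plan((330,-283,200),28)
cv2.imwrite('pics/w10.png',r.camera('wrist'))
```

```text
t 20.93 pos [ 365.946 -351.698  197.525] gap 53.5 q [-0.893  0.071 -0.275  1.228  0.     0.189] yaw 27.97 F [ 0.702  1.101 -1.248]
shift units in current axes [ 0.008 -0.037  1.292] ; after turn [ 0.009 -0.041  1.292] ; turn units [-0.041 -0.007 -0.002]
```

View pics/w10.png

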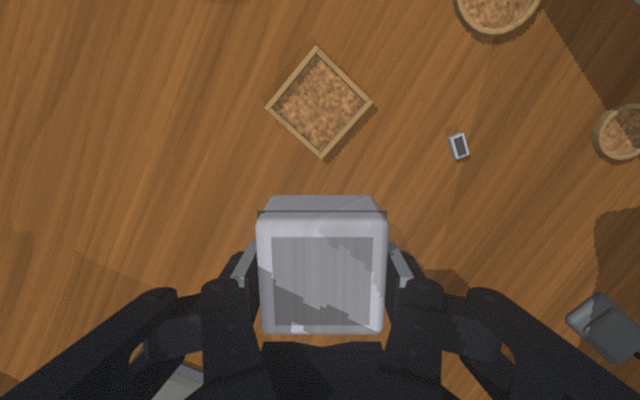

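Run:
```python
from h import *
im=cv2.imread('pics/w10.png')
cv2.imwrite('pics/w10a.png',cv2.resize(im[35:170,255:385],None,fx=4,fy=4,interpolation=cv2.INTER_CUBIC))
q=[(316,46),(373,101),(322,160),(265,107)]
P=cast('wrist',q,12);d=np.diff(np.r_[P,P[:1]],axis=0); print(P.mean(0),np.degrees(np.arctan2(d[:,1],d[:,0])),np.linalg.norm(d,axis=1))
q=np.array([(275,235),(373,235),(378,327),(268,327)])
s=r.sense();hz=s["position"][2]+19+42
P=cast('wrist',q,hz);d=np.diff(np.r_[P,P[:1]],axis=0); print(P.mean(0),np.degrees(np.arctan2(d[:,1],d[:,0])),np.linalg.norm(d,axis=1))
```

```text
[ 327.441 -285.142   12.   ] [ -13.352 -102.819  165.071   75.195] [83.279 85.945 86.23  83.595]
[ 366.6   -350.604  258.874] [  28.009  -56.703 -151.975  111.751] [38.634 42.357 47.164 42.443]
```

View pics/w10a.png

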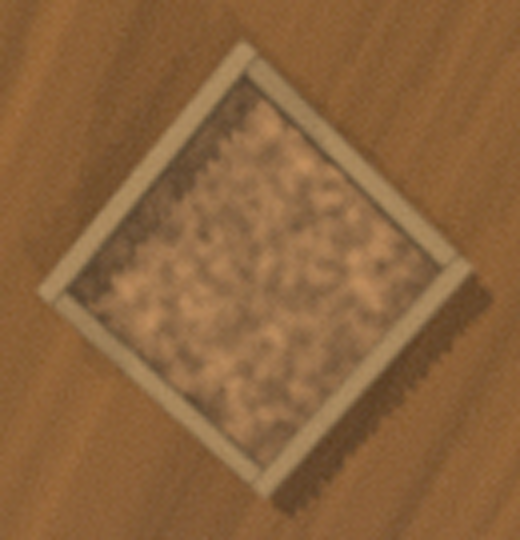

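Request:
play_rows(commands=[[0, 0, 0, 0, 0.84, 0, 1], [0, 0, 0, 0, 0.84, 0, 1], [0, 0, 0, 0, 0.84, 0, 1], [0, 0, 0, 0, 0.84, 0, 1], [0, 0, 0, 0, 0.84, 0, 1], [0, 0, 0, 0, 0.84, 0, 1], [0, 0, 0, 0, 0.84, 0, 1], [0, 0, 0, 0, 0.84, 0, 1], [0, 0, 0, 0, 0.84, 0, 1], [0, 0, 0, 0, 0.84, 0, 1], [0, 0, 0, 0, 0, 0, 1]])

```text
t: 22.35
position: [367.0, -351.7, 198.8]
tool_rot: [-1.562, 0.19, -0.19]
wrist_force: [-0.3, -0.9, -1.1]
finger_gap: 53.5
```

Run:
```python
from h import *
plan((327,-285.5,-10),-14)
```

```text
t 22.35 pos [ 367.034 -351.707  198.787] gap 53.5 q [-0.891  0.07  -0.274  1.228  0.     0.921] yaw -13.87 F [-0.281 -0.903 -1.121]
shift units in current axes [-0.91   3.481  0.909] ; after turn [-0.914  3.48   0.909] ; turn units [-0.008  0.027 -0.008]
```

Request:
play_rows(commands=[[-0.3, 0.2, 0.3, 0, 0, 0, 1], [-0.3, 0.3, 0.3, 0, 0, 0, 1], [-0.31, 0.5, 0.31, 0, 0, 0, 1], [0, 0.6, 0, 0, 0, 0, 1], [0, 0.6, 0, 0, 0, 0, 1], [0, 0.4, 0, 0, 0, 0, 1], [0, 0.2, 0, 0, 0, 0, 1], [0, 0, 0, 0, 0, 0, 1]])

```text
t: 23.35
position: [326.7, -286.0, 30.7]
tool_rot: [-1.561, 0.192, -0.19]
wrist_force: [0.6, -0.0, -0.4]
finger_gap: 53.3
```

Run:
```python
from h import *
plan((327,-285.5,-15),-14)
cv2.imwrite('pics/w11.png',r.camera('wrist'))
```

```text
t 23.35 pos [ 326.706 -285.972   30.743] gap 53.3 q [-0.868  0.104 -0.631  0.837  0.     0.946] yaw -13.95 F [ 0.61  -0.042 -0.415]
shift units in current axes [0.004 0.762 0.008] ; after turn [0.003 0.762 0.009] ; turn units [-0.011  0.011 -0.015]
```

View pics/w11.png

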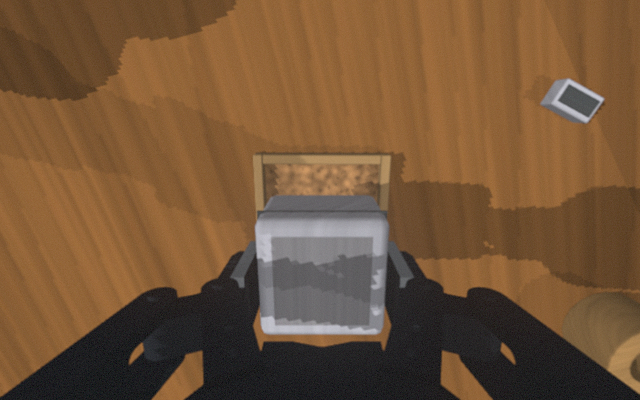

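Aligned with the tray (upper rim edge at row 155, cols 254–391, parallel to the tin). Lowering.

Request:
play_rows(commands=[[0, 0.3, 0.01, 0, 0, 0, 1], [0, 0.2, 0, 0, 0, 0, 1], [0, 0.12, 0, 0, 0, 0, 1], [0, 0.06, 0, 0, 0, 0, 1], [0, 0.03, 0, 0, 0, 0, 1], [0, 0, 0, 0, 0, 0, 1]])

```text
t: 24.15
position: [327.2, -286.3, -11.2]
tool_rot: [-1.562, 0.192, -0.192]
wrist_force: [-0.1, 0.2, -1.6]
finger_gap: 53.4
```

Request:
play_rows(commands=[[0, 0.03, 0, 0, 0, 0, 1], [0, 0.03, 0, 0, 0, 0, 1], [0, 0, 0, 0, 0, 0, 1]])

```text
t: 24.52
position: [327.1, -286.2, -15.0]
tool_rot: [-1.562, 0.192, -0.192]
wrist_force: [-0.2, -0.2, -1.7]
finger_gap: 53.3
```

Request:
play_rows(commands=[[0, 0.02, 0, 0, 0, 0, 1], [0, 0, 0, 0, 0, 0, 1]])

```text
t: 24.78
position: [327.1, -286.2, -15.1]
tool_rot: [-1.562, 0.192, -0.192]
wrist_force: [-2.4, 3.2, 10.4]
finger_gap: 53.7
```

Request:
play_rows(commands=[[0, 0, 0, 0, 0, 0, 0.3], [0, 0, 0, 0, 0, 0, 0.2], [0, 0, 0, 0, 0, 0, 0], [0, 0, 0, 0, 0, 0, 0], [0, 0, 0, 0, 0, 0, 0], [0, -0.2, 0, 0, 0, 0, 0], [0, -0.5, 0, 0, 0, 0, 0], [0, -0.7, 0, 0, 0, 0, 0], [0, -0.7, 0, 0, 0, 0, 0], [0, -0.7, 0, 0, 0, 0, 0], [0, -0.7, 0, 0, 0, 0, 0], [0, 0, 0, 0, 0, 0, 0]])

```text
t: 26.28
position: [329.3, -288.7, 198.6]
tool_rot: [-1.569, 0.187, -0.197]
wrist_force: [-0.6, -0.3, 0.4]
finger_gap: 85.2
```

Run:
```python
from h import *
plan((507,-419,200),-14)
cv2.imwrite('pics/w12.png',r.camera('wrist'))
```

```text
t 26.27 pos [ 329.308 -288.653  198.625] gap 85.2 q [-0.868 -0.068 -0.412  1.217  0.     0.948] yaw -14.00 F [-0.582 -0.272  0.407]
shift units in current axes [ 3.399  0.01  -1.391] ; after turn [ 3.399 -0.023 -1.391] ; turn units [ 0.062 -0.001  0.087]
```

View pics/w12.png

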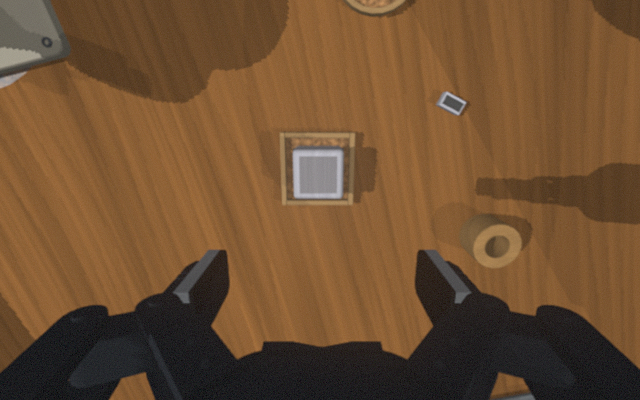

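Run:
```python
from h import *
inf=info('wrist')
print(cast('wrist',[(280,132),(355.5,132),(354.5,205.5),(282,205.5)],12,inf).mean(0),cast('wrist',[(318.5,174.5)],46,inf),cast('wrist',[(497,246)],40,inf))
```

```text
[ 325.307 -283.268   12.   ] [[ 326.37  -282.137   46.   ]] [[ 504.066 -413.946   40.   ]]
```

Request:
play_rows(commands=[[0.56, 0, -0.22, 0, 0, 0, 0], [0.56, 0, -0.22, 0, 0, 0, 0], [0.56, 0, -0.22, 0, 0, 0, 0], [0.56, 0, -0.22, 0, 0, 0, 0], [0.56, 0, -0.22, 0, 0, 0, 0], [0.56, 0, -0.22, 0, 0, 0, 0], [0, 0, 0, 0, 0, 0, 0], [0, 0, 0, 0, 0, 0, 0]])

```text
t: 27.32
position: [502.4, -410.7, 192.4]
tool_rot: [-1.56, 0.194, -0.19]
wrist_force: [-0.1, -0.2, -0.1]
finger_gap: 85.6
```

Run:
```python
from h import *
plan((505,-415,200),-14)
cv2.imwrite('pics/w13.png',r.camera('wrist'))
```

```text
t 27.32 pos [ 502.401 -410.68   192.369] gap 85.6 q [-0.785  0.324  0.025  1.275 -0.     1.03 ] yaw -14.01 F [-0.112 -0.166 -0.127]
shift units in current axes [ 0.059 -0.127 -0.059] ; after turn [ 0.059 -0.127 -0.059] ; turn units [-0.02  -0.002 -0.035]
```

View pics/w13.png

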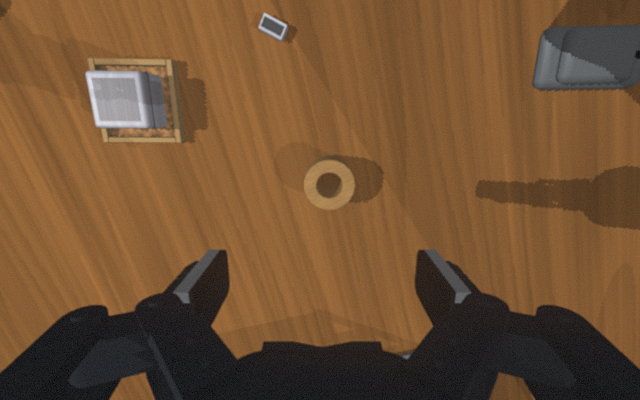

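Run:
```python
from h import *
inf=info('wrist'); im=cv2.imread('pics/w13.png'); hsv=cv2.cvtColor(im,cv2.COLOR_BGR2HSV)
print(hsv[185,312],hsv[165,330],hsv[205,330],hsv[185,330],hsv[230,330],hsv[150,345])
c=im[145:225,290:370]; cv2.imwrite('pics/w13a.png',cv2.resize(c,None,fx=6,fy=6,interpolation=cv2.INTER_CUBIC))
print(cast('wrist',[(329.5,185.5),(304,185.5),(355,185.5)],40,inf))
```

```text
[ 17 125 174] [ 16 127 168] [ 16 128 167] [ 15 149  94] [ 15 154 136] [ 15 160 145]
[[ 508.115 -419.535   40.   ]
 [ 481.443 -412.888   40.   ]
 [ 534.767 -426.181   40.   ]]
```

View pics/w13a.png

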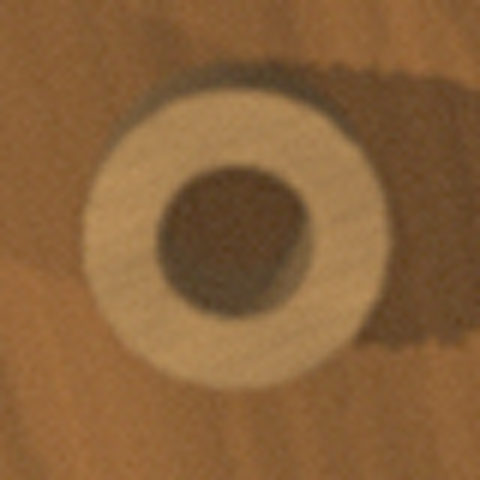

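Request:
play_rows(commands=[[0.124, 0.3, -0.112, 0, 0, 0, 0], [0, 0.6, 0, 0, 0, 0, 0], [0, 0.6, 0, 0, 0, 0, 0], [0, 0.6, 0, 0, 0, 0, 0], [0, 0.5, 0, 0, 0, 0, 0], [0, 0.3, 0, 0, 0, 0, 0], [0, 0.1, 0, 0, 0, 0, 0], [0, 0, 0, 0, 0, 0, 0]])

```text
t: 28.38
position: [509.3, -420.4, 14.1]
tool_rot: [-1.563, 0.192, -0.192]
wrist_force: [1.1, -0.2, 0.5]
finger_gap: 85.1
```

Run:
```python
from h import *
plan((508,-419,-22),-14)
```

```text
t 28.38 pos [ 509.33  -420.39    14.108] gap 85.1 q [-0.788  0.478 -0.151  0.942 -0.     1.028] yaw -14.01 F [ 1.057 -0.166  0.53 ]
shift units in current axes [-0.027  0.602  0.017] ; after turn [-0.027  0.602  0.017] ; turn units [ 0.003 -0.002  0.005]
```

Request:
play_rows(commands=[[-0.025, 0.25, 0.017, 0, 0, 0, 0], [0, 0.2, 0, 0, 0, 0, 0], [0, 0.15, 0, 0, 0, 0, 0], [0, 0, 0, 0, 0, 0, 0], [0, 0, 0, 0, 0, 0, 1], [0, 0, 0, 0, 0, 0, 1], [0, 0, 0, 0, 0, 0, 1], [0, 0, 0, 0, 0, 0, 1], [0, 0, 0, 0, 0, 0, 1], [0, 0, 0, 0, 0, 0, 1]], force=40)

```text
t: 29.62
position: [508.6, -419.4, -21.3]
tool_rot: [-1.563, 0.191, -0.193]
wrist_force: [0.6, -0.7, 5.8]
finger_gap: 54.4
```

Run:
```python
from h import *
plan((430,-110,200),-14)
cv2.imwrite('pics/w14.png',r.camera('wrist'))
```

```text
t 29.62 pos [ 508.611 -419.439  -21.321] gap 54.4 q [-0.788  0.514 -0.18   0.875 -0.     1.028] yaw -14.01 F [ 0.571 -0.69   5.794]
shift units in current axes [-2.514 -3.697  4.683] ; after turn [-2.519 -3.689  4.687] ; turn units [ 0.011 -0.002  0.017]
```

View pics/w14.png

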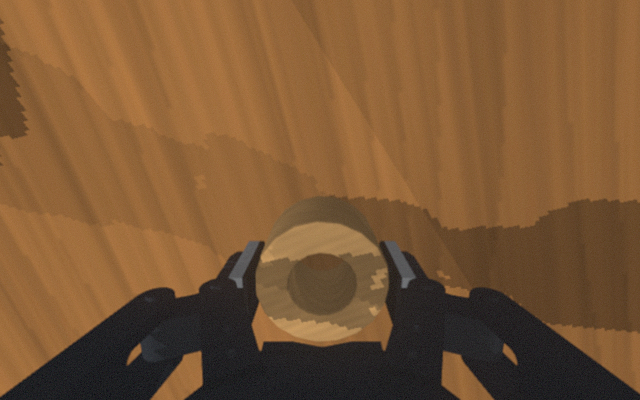

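Request:
play_rows(commands=[[0, -0.1, 0, 0, 0, 0, 1], [0, -0.3, 0, 0, 0, 0, 1], [0, -0.5, 0, 0, 0, 0, 1], [0, -0.6, 0, 0, 0, 0, 1], [0, -0.6, 0, 0, 0, 0, 1], [-0.3, -0.5, 0.5, 0, 0, 0, 1], [-0.4, -0.4, 0.6, 0, 0, 0, 1], [-0.4, -0.3, 0.6, 0, 0, 0, 1], [-0.4, -0.2, 0.6, 0, 0, 0, 1], [-0.5, -0.1, 0.6, 0, 0, 0, 1], [-0.46, 0, 0.58, 0, 0, 0, 1], [0, 0, 0, 0, 0, 0, 1]])

```text
t: 31.18
position: [413.1, -177.6, 194.2]
tool_rot: [-1.562, 0.191, -0.189]
wrist_force: [-0.3, -0.6, -1.1]
finger_gap: 54.5
```

Request:
play_rows(commands=[[0, 0, 0, 0, 0, 0, 1], [0, 0, 0, 0, 0, 0, 1]])

```text
t: 31.42
position: [415.9, -181.4, 194.1]
tool_rot: [-1.563, 0.192, -0.193]
wrist_force: [0.7, 1.0, -0.6]
finger_gap: 54.4
```

Run:
```python
from h import *
plan((435,-103,200),-14)
cv2.imwrite('pics/w15.png',r.camera('wrist'))
```

```text
t 31.43 pos [ 415.868 -181.361  194.147] gap 54.4 q [-0.554 -0.028 -0.385  1.214 -0.     1.262] yaw -14.05 F [ 0.716  1.021 -0.648]
shift units in current axes [-0.008 -0.098  1.344] ; after turn [-0.007 -0.098  1.344] ; turn units [ 0.005 -0.011  0.009]
```

View pics/w15.png

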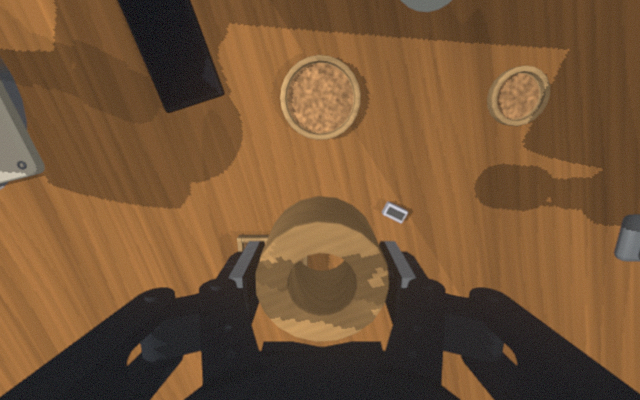

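Run:
```python
from h import *
inf=info('wrist')
for q in([(281,97),(361,97),(321,55.5),(321,139)],[(488,97),(550,95),(521,66),(517,127)]):
    P=cast('wrist',q,12,inf); print(P.mean(0),np.linalg.norm(P[0]-P[1]),np.linalg.norm(P[2]-P[3]))
im=cv2.imread('pics/w15.png')
cv2.imwrite('pics/w15a.png',np.hstack([cv2.resize(im[45:150,270:375],(390,390),interpolation=cv2.INTER_CUBIC),cv2.resize(im[45:150,467:572],(390,390),interpolation=cv2.INTER_CUBIC)]))
```

```text
[ 435.128 -100.237   12.   ] 86.86067358009518 85.9816412715234
[ 642.116 -151.732   12.   ] 65.47158571228637 62.62988326503802
```

View pics/w15a.png

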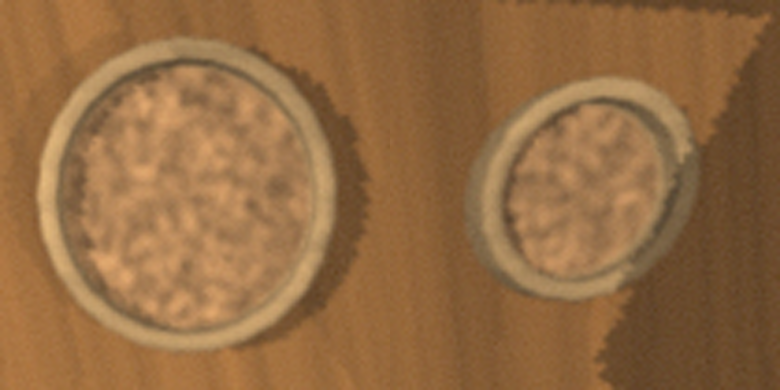

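Run:
```python
from h import *
plan((435.3,-100.3,20),-14)
```

```text
t 31.48 pos [ 415.775 -181.33   193.985] gap 54.3 q [-0.554 -0.028 -0.385  1.214 -0.     1.262] yaw -14.06 F [-0.005  0.275 -0.463]
shift units in current axes [-0.014  2.899  1.39 ] ; after turn [-0.011  2.9    1.389] ; turn units [ 0.002 -0.013  0.004]
```

Request:
play_rows(commands=[[-0.013, 0, 0.4, 0, 0, 0, 1], [0, 0.2, 0.5, 0, 0, 0, 1], [0, 0.3, 0.49, 0, 0, 0, 1], [0, 0.6, 0, 0, 0, 0, 1], [0, 0.6, 0, 0, 0, 0, 1], [0, 0.6, 0, 0, 0, 0, 1], [0, 0.4, 0, 0, 0, 0, 1], [0, 0.2, 0, 0, 0, 0, 1], [0, 0, 0, 0, 0, 0, 1], [0, 0, 0, 0, 0, 0, 1]])

```text
t: 32.72
position: [436.0, -100.0, 20.8]
tool_rot: [-1.563, 0.191, -0.194]
wrist_force: [-0.4, -0.3, -1.3]
finger_gap: 54.4
```

Run:
```python
from h import *
plan((435.3,-100.3,-17.3),-14)
cv2.imwrite('pics/w16.png',r.camera('wrist'))
```

```text
t 32.73 pos [435.963 -99.982  20.774] gap 54.4 q [-0.37   0.138 -0.618  0.813 -0.     1.446] yaw -14.03 F [-0.363 -0.295 -1.293]
shift units in current axes [-0.011  0.635 -0.008] ; after turn [-0.009  0.635 -0.008] ; turn units [ 0.003 -0.005  0.023]
```

View pics/w16.png

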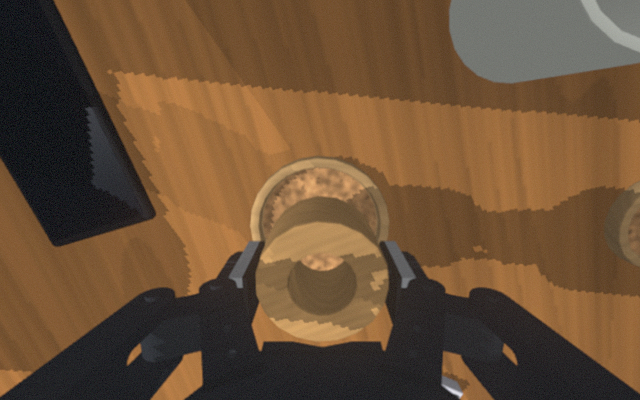

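Centred over the tray (rim cols 251–388, tape cols 257–389). Lowering.

Request:
play_rows(commands=[[-0.01, 0.25, 0, 0, 0, 0, 1], [0, 0.2, 0, 0, 0, 0, 1], [0, 0.1, 0, 0, 0, 0, 1], [0, 0.05, 0, 0, 0, 0, 1], [0, 0.03, 0, 0, 0, 0, 1], [0, 0, 0, 0, 0, 0, 1]])

```text
t: 33.52
position: [433.7, -99.0, -17.3]
tool_rot: [-1.562, 0.193, -0.191]
wrist_force: [-4.1, 1.2, 6.3]
finger_gap: 54.4
```

Request:
play_rows(commands=[[0, 0, 0, 0, 0, 0, 0.3], [0, 0, 0, 0, 0, 0, 0.2], [0, 0, 0, 0, 0, 0, 0], [0, 0, 0, 0, 0, 0, 0], [0, 0, 0, 0, 0, 0, 0], [0, -0.2, 0, 0, 0, 0, 0], [0, -0.5, 0, 0, 0, 0, 0], [0, -0.7, 0, 0, 0, 0, 0], [0, -0.7, 0, 0, 0, 0, 0], [0, -0.7, 0, 0, 0, 0, 0], [0, -0.7, 0, 0, 0, 0, 0], [0, 0, 0, 0, 0, 0, 0]])

```text
t: 35.02
position: [437.2, -100.4, 196.8]
tool_rot: [-1.565, 0.185, -0.199]
wrist_force: [0.6, -0.3, -0.3]
finger_gap: 85.7
```

Run:
```python
from h import *
plan((463,98,230),-14)
cv2.imwrite('pics/w17.png',r.camera('wrist'))
```

```text
t 35.02 pos [ 437.215 -100.365  196.827] gap 85.7 q [-0.37  -0.046 -0.396  1.212 -0.     1.445] yaw -14.01 F [ 0.635 -0.26  -0.32 ]
shift units in current axes [-0.378 -0.56   3.311] ; after turn [-0.383 -0.553  3.312] ; turn units [ 0.013 -0.002  0.105]
```

View pics/w17.png

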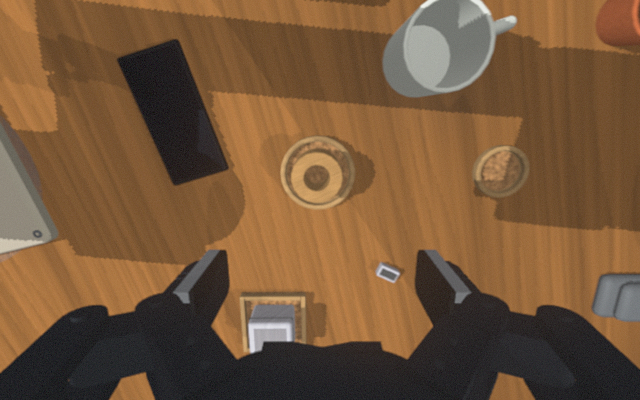

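Run:
```python
from h import *
inf=info('wrist')
print('widetray',cast('wrist',[(318,173)],12,inf),'tape',cast('wrist',[(317,177)],44,inf))
P=cast('wrist',[(473,172),(530,171),(502,144),(500,200)],12,inf);print('small',P.mean(0),np.linalg.norm(P[0]-P[1]),np.linalg.norm(P[2]-P[3]))
print('mug top',cast('wrist',[(454,43)],88,inf),'mug bottom',cast('wrist',[(427,55)],3,inf),'handle',cast('wrist',[(515,20)],60,inf))
```

```text
widetray [[432.227 -98.386  12.   ]] tape [[431.837 -96.463  44.   ]]
small [ 638.015 -149.131   12.   ] 65.0491183668118 66.14585314830676
mug top [[570.54   -7.268  88.   ]] mug bottom [[576.976  -4.007   3.   ]] handle [[636.214   0.143  60.   ]]
```

Request:
play_rows(commands=[[-0.054, 0, 0.473, 0, 0, 0, 0], [-0.054, 0, 0.473, 0, 0, 0, 0], [-0.054, 0, 0.473, 0, 0, 0, 0], [-0.054, 0, 0.473, 0, 0, 0, 0], [-0.054, 0, 0.473, 0, 0, 0, 0], [-0.054, 0, 0.473, 0, 0, 0, 0], [-0.054, 0, 0.473, 0, 0, 0, 0], [0, 0, 0, 0, 0, 0, 0], [0, 0, 0, 0, 0, 0, 0]])

```text
t: 36.2
position: [459.3, 98.6, 191.1]
tool_rot: [-1.563, 0.193, -0.19]
wrist_force: [1.1, 0.3, -0.5]
finger_gap: 85.1
```

Run:
```python
from h import *
plan((463,98,3),-14)
cv2.imwrite('pics/w18.png',r.camera('wrist'))
```

```text
t 36.20 pos [459.267  98.636 191.105] gap 85.1 q [ 0.074  0.005 -0.358  1.21  -0.     1.889] yaw -14.00 F [ 1.084  0.34  -0.473]
shift units in current axes [0.069 3.135 0.008] ; after turn [0.063 3.135 0.005] ; turn units [ 0.013  0.    -0.021]
```

View pics/w18.png

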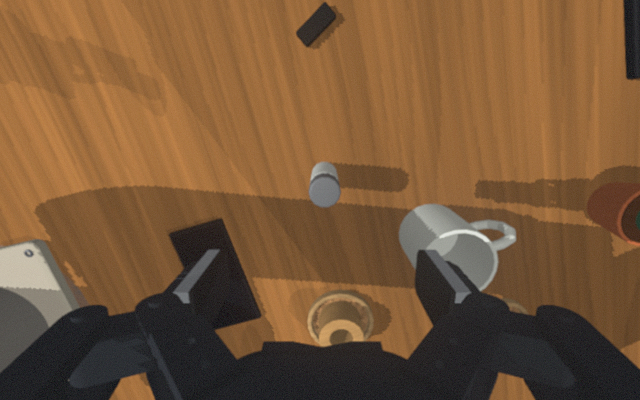

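Run:
```python
from h import *
im=cv2.imread('pics/w18.png')
cv2.imwrite('pics/w18a.png',cv2.resize(im[155:215,294:354],None,fx=8,fy=8,interpolation=cv2.INTER_CUBIC))
print(cast('wrist',[(324,191.5)],90),cast('wrist',[(324,169)],0))
```

```text
[[460.845  96.765  90.   ]] [[462.48  101.343   0.   ]]
```

View pics/w18a.png

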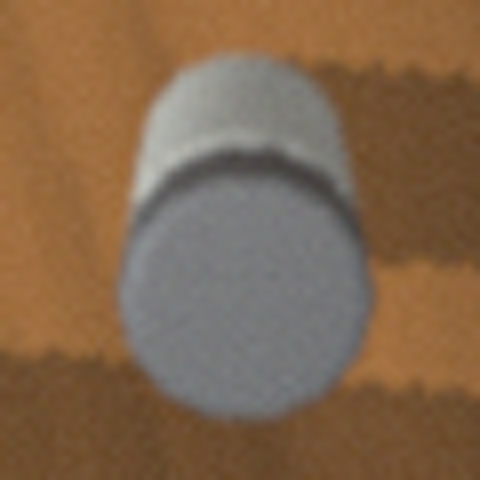

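Request:
play_rows(commands=[[0.05, 0.3, -0.015, 0, 0, 0, 0], [0, 0.6, 0, 0, 0, 0, 0], [0, 0.6, 0, 0, 0, 0, 0], [0, 0.5, 0, 0, 0, 0, 0], [0, 0.3, 0, 0, 0, 0, 0], [0, 0.2, 0, 0, 0, 0, 0], [0, 0, 0, 0, 0, 0, 0]])

```text
t: 37.12
position: [462.1, 96.9, 41.3]
tool_rot: [-1.563, 0.194, -0.191]
wrist_force: [-0.1, 0.6, 0.5]
finger_gap: 85.3
```

Run:
```python
from h import *
plan((462,97,3),-14)
cv2.imwrite('pics/w19.png',r.camera('wrist'))
```

```text
t 37.12 pos [462.1    96.861  41.34 ] gap 85.3 q [ 0.07   0.153 -0.545  0.874 -0.     1.886] yaw -14.06 F [-0.066  0.573  0.457]
shift units in current axes [-0.001  0.639  0.002] ; after turn [-0.002  0.639  0.002] ; turn units [ 0.007 -0.013 -0.02 ]
```

View pics/w19.png

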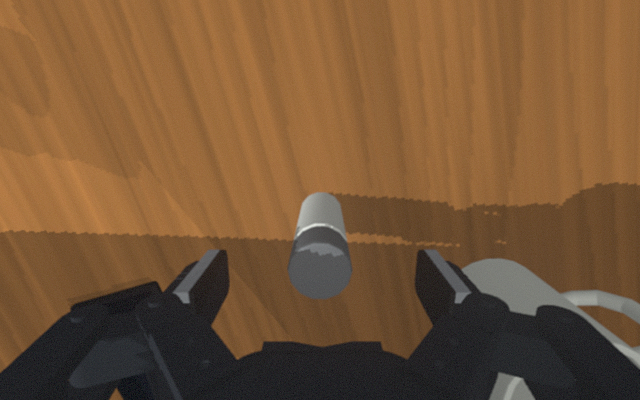

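Request:
play_rows(commands=[[0, 0.3, 0, 0, 0, 0, 0], [0, 0.2, 0, 0, 0, 0, 0], [0, 0.13, 0, 0, 0, 0, 0], [0, 0, 0, 0, 0, 0, 0], [0, 0, 0, 0, 0, 0, 1], [0, 0, 0, 0, 0, 0, 1], [0, 0, 0, 0, 0, 0, 1], [0, 0, 0, 0, 0, 0, 1], [0, 0, 0, 0, 0, 0, 1], [0, 0, 0, 0, 0, 0, 1], [0, 0, 0, 0, 0, 0, 1]], force=30)

```text
t: 38.55
position: [462.9, 97.5, 4.3]
tool_rot: [-1.562, 0.192, -0.192]
wrist_force: [-0.2, 0.1, 1.6]
finger_gap: 29.2
```

Run:
```python
from h import *
plan((462,97,3),-14)
cv2.imwrite('pics/w20.png',r.camera('wrist'))
```

```text
t 38.55 pos [462.93   97.461   4.282] gap 29.2 q [ 0.071  0.205 -0.58   0.786  0.     1.886] yaw -14.01 F [-0.193  0.084  1.595]
shift units in current axes [-0.013  0.021 -0.011] ; after turn [-0.013  0.021 -0.011] ; turn units [-0.    -0.002  0.   ]
```

View pics/w20.png

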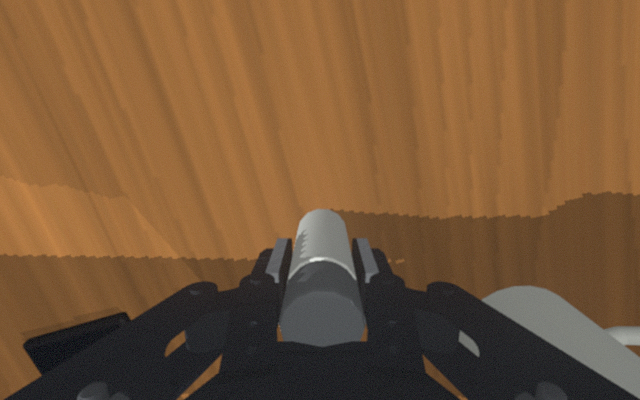

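Request:
play_rows(commands=[[0, -0.1, 0, 0, 0, 0, 1], [0, -0.2, 0, 0, 0, 0, 1], [0, -0.4, 0, 0, 0, 0, 1], [0, -0.5, 0, 0, 0, 0, 1], [0, -0.5, 0, 0, 0, 0, 1], [0, -0.5, 0, 0, 0, 0, 1], [0, -0.5, 0, 0, 0, 0, 1], [0, -0.4, 0, 0, 0, 0, 1], [0, -0.15, 0, 0, 0, 0, 1], [0.2, 0, -0.25, 0, 0, 0, 1], [0.35, 0, -0.4, 0, 0, 0, 1], [0.4, 0, -0.45, 0, 0, 0, 1]])

```text
t: 40.1
position: [501.9, 19.2, 198.8]
tool_rot: [-1.562, 0.192, -0.19]
wrist_force: [0.7, 0.1, 0.8]
finger_gap: 28.9
```

Request:
play_rows(commands=[[0.4, 0, -0.45, 0, 0, 0, 1], [0.4, 0, -0.45, 0, 0, 0, 1], [0.4, 0, -0.45, 0, 0, 0, 1], [0.4, 0, -0.45, 0, 0, 0, 1], [0.4, 0, -0.45, 0, 0, 0, 1], [0.4, 0, -0.45, 0, 0, 0, 1], [0.3, 0, -0.35, 0, 0, 0, 1], [0.2, 0, -0.25, 0, 0, 0, 1], [0, 0, 0, 0, 0, 0, 1], [0, 0, 0, 0, 0, 0, 1]])

```text
t: 41.35
position: [622.5, -213.7, 199.0]
tool_rot: [-1.561, 0.193, -0.191]
wrist_force: [-0.8, -0.7, 0.5]
finger_gap: 29.4
```

Run:
```python
from h import *
plan((640,-150,200),-14)
cv2.imwrite('pics/w21.png',r.camera('wrist'))
```

```text
t 41.35 pos [ 622.495 -213.698  198.976] gap 29.4 q [-0.429  0.336  0.055  1.291  0.     1.386] yaw -13.98 F [-0.797 -0.689  0.504]
shift units in current axes [ 0.027 -0.016  1.101] ; after turn [ 0.026 -0.017  1.101] ; turn units [-0.008  0.003 -0.014]
```

View pics/w21.png

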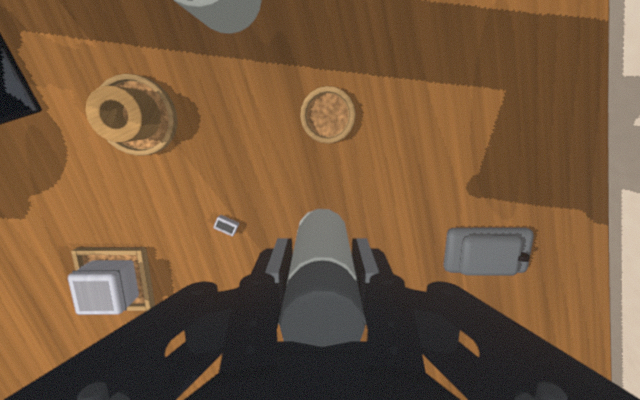

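Run:
```python
from h import *
inf=info('wrist')
P=cast('wrist',[(301,115),(356,114),(328.5,86),(328.5,143)],12,inf);print('small',P.mean(0),np.linalg.norm(P[0]-P[1]),np.linalg.norm(P[2]-P[3]))
im=cv2.imread('pics/w21.png')
cv2.imwrite('pics/w21a.png',cv2.resize(im[80:150,293:363],None,fx=7,fy=7,interpolation=cv2.INTER_CUBIC))
t=P.mean(0); plan((t[0],t[1],60),-14)
```

```text
small [ 645.347 -151.494   12.   ] 61.51298860392211 61.351935311000474
t 41.40 pos [ 622.517 -213.544  199.145] gap 29.6 q [-0.429  0.336  0.055  1.291  0.     1.386] yaw -13.97 F [-0.03  -0.677 -0.802]
shift units in current axes [0.122 2.319 1.094] ; after turn [0.119 2.319 1.096] ; turn units [-0.006  0.007 -0.011]
```

View pics/w21a.png

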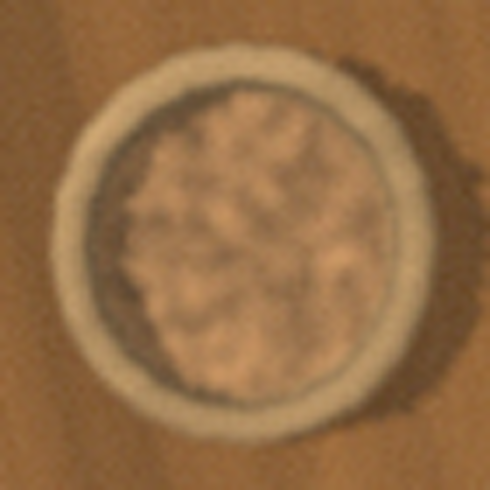

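Request:
play_rows(commands=[[0.04, 0, 0.3, 0, 0, 0, 1], [0.04, 0, 0.4, 0, 0, 0, 1], [0.04, 0.2, 0.4, 0, 0, 0, 1], [0, 0.4, 0, 0, 0, 0, 1], [0, 0.5, 0, 0, 0, 0, 1], [0, 0.5, 0, 0, 0, 0, 1], [0, 0.4, 0, 0, 0, 0, 1], [0, 0.3, 0, 0, 0, 0, 1], [0, 0, 0, 0, 0, 0, 1], [0, 0, 0, 0, 0, 0, 1]])

```text
t: 42.65
position: [646.9, -152.2, 62.0]
tool_rot: [-1.563, 0.191, -0.193]
wrist_force: [0.2, -0.6, 0.1]
finger_gap: 29.5
```

Run:
```python
from h import *
plan((645.2,-151,8.3),-14)
cv2.imwrite('pics/w22.png',r.camera('wrist'))
P=[644.6,-151.4,12]; print(proj('wrist',[P]))
```

```text
t 42.65 pos [ 646.946 -152.194   62.021] gap 29.5 q [-0.328  0.437 -0.099  1.033  0.     1.487] yaw -13.99 F [ 0.161 -0.571  0.066]
shift units in current axes [-0.034  0.895  0.012] ; after turn [-0.033  0.895  0.012] ; turn units [0.001 0.002 0.016]
[[318.03  205.865]]
```

View pics/w22.png

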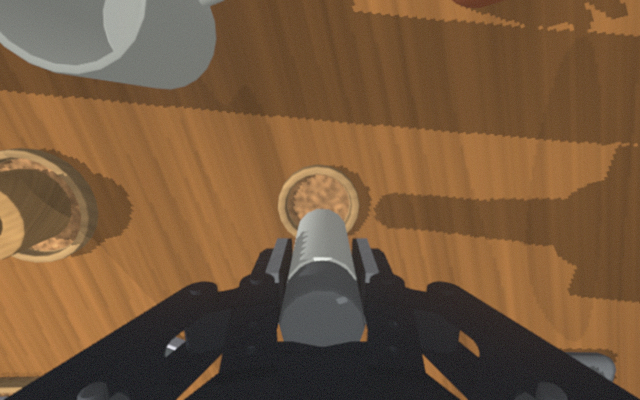

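Request:
play_rows(commands=[[-0.033, 0.2, 0.012, 0, 0, 0, 1], [0, 0.25, 0, 0, 0, 0, 1], [0, 0.2, 0, 0, 0, 0, 1], [0, 0.1, 0, 0, 0, 0, 1], [0, 0.06, 0, 0, 0, 0, 1], [0, 0.03, 0, 0, 0, 0, 1], [0, 0, 0, 0, 0, 0, 1]])

```text
t: 43.58
position: [644.6, -151.3, 11.1]
tool_rot: [-1.562, 0.192, -0.192]
wrist_force: [0.1, -0.6, -0.9]
finger_gap: 29.1
```

Run:
```python
from h import *
plan((645.2,-151,8.3),-14)
```

```text
t 43.58 pos [ 644.626 -151.276   11.067] gap 29.1 q [-0.328  0.483 -0.149  0.938  0.     1.487] yaw -14.02 F [ 0.135 -0.597 -0.867]
shift units in current axes [0.008 0.046 0.007] ; after turn [0.008 0.046 0.007] ; turn units [ 0.    -0.003  0.006]
```

Request:
play_rows(commands=[[0, 0.025, 0, 0, 0, 0, 1], [0, 0.02, 0, 0, 0, 0, 1], [0, 0, 0, 0, 0, 0, 1]])

```text
t: 43.95
position: [644.6, -151.3, 8.3]
tool_rot: [-1.562, 0.192, -0.192]
wrist_force: [-0.2, -0.8, 0.6]
finger_gap: 29.2
```

Request:
play_rows(commands=[[0, 0.015, 0, 0, 0, 0, 1], [0, 0, 0, 0, 0, 0, 1]])

```text
t: 44.2
position: [644.6, -151.2, 8.3]
tool_rot: [-1.562, 0.192, -0.192]
wrist_force: [-1.4, 0.2, 5.4]
finger_gap: 29.4
```

Contact. Release gently and rise straight up.

Request:
play_rows(commands=[[0, 0, 0, 0, 0, 0, 0.6], [0, 0, 0, 0, 0, 0, 0.4], [0, 0, 0, 0, 0, 0, 0.2], [0, 0, 0, 0, 0, 0, 0], [0, 0, 0, 0, 0, 0, 0], [0, -0.1, 0, 0, 0, 0, 0], [0, -0.3, 0, 0, 0, 0, 0], [0, -0.6, 0, 0, 0, 0, 0], [0, -0.7, 0, 0, 0, 0, 0], [0, -0.7, 0, 0, 0, 0, 0], [0, -0.7, 0, 0, 0, 0, 0], [0, -0.5, 0, 0, 0, 0, 0]])

```text
t: 45.7
position: [645.4, -151.5, 227.7]
tool_rot: [-1.563, 0.188, -0.196]
wrist_force: [0.8, 0.0, -0.3]
finger_gap: 85.1
```

Request:
play_rows(commands=[[-0.3, 0, -0.4, 0, 0, 0, 0], [-0.5, 0, -0.5, 0, 0, 0, 0], [-0.4, 0, -0.4, 0, 0, 0, 0], [0, 0, 0, 0, 0, 0, 0], [0, 0, 0, 0, 0, 0, 0]])

```text
t: 46.32
position: [556.3, -209.5, 224.5]
tool_rot: [-1.563, 0.19, -0.194]
wrist_force: [0.7, 0.8, 0.0]
finger_gap: 84.9
```

Run:
```python
from h import *
plan((645.2,-151,8.3),-14)
cv2.imwrite('pics/w23.png',r.camera('wrist'));a=r.camera('side');b=r.camera('scene')
cv2.imwrite('pics/side23.png',a)
cv2.imwrite('pics/side23z.png',cv2.resize(a[100:360,200:460],None,fx=2.1,fy=2.1,interpolation=cv2.INTER_CUBIC))
cv2.imwrite('pics/scene23.png',cv2.resize(b[100:310,150:530],None,fx=2.1,fy=2.1,interpolation=cv2.INTER_CUBIC))
```

```text
t 46.33 pos [ 556.283 -209.503  224.509] gap 84.9 q [-0.469  0.208 -0.059  1.302  0.     1.346] yaw -14.02 F [0.728 0.841 0.03 ]
shift units in current axes [1.193 3.606 1.305] ; after turn [1.202 3.603 1.305] ; turn units [ 0.001 -0.004  0.026]
```

View pics/w23.png

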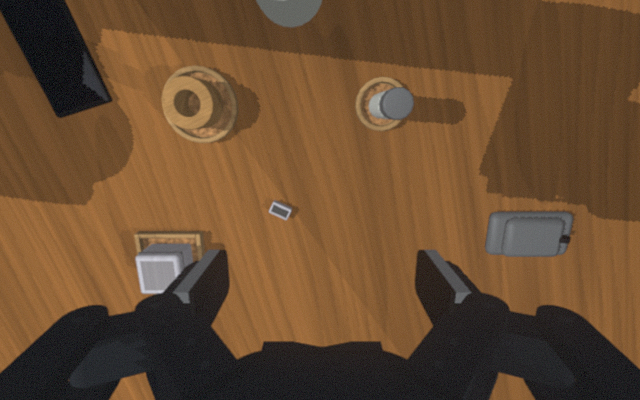

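View pics/side23z.png

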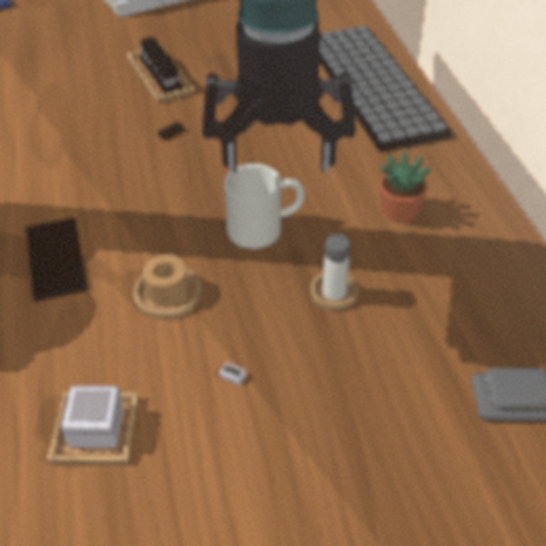

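View pics/scene23.png

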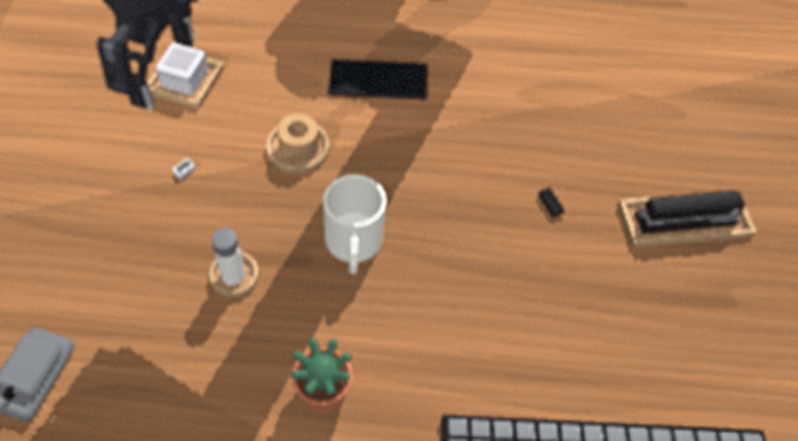

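Run:
```python
from station import r
print(r.hand_in())
```

```text
the job is handed in; nothing more can be done
None
```

The stapler, tin, tape roll and glue stick are each in their own tray, placed in that order. I handed the job in at about 46 s of the 128 s limit. No verdict was reported.

**Last checks:**
- **Placement:** The last wrist, side and scene pictures show the tin, tape roll and glue stick in their trays, and the side and scene ones also show the stapler. The glue stick stands upright with its cap on top.
- **Offset from tray centre:** I measured about 3 mm for the stapler and under 2 mm for the tin and tape roll. For the glue stick I did not measure an offset after release.
- **Seating height:** Each item touched its tray floor within about 1 mm of the expected height before I released it.
- **Mug and succulent:** They appear at the same pixels in the scene pictures as at the start.
- **Forces:** The readings I saw stayed at or below about 11 N. At hand-in the gripper was open and clear of everything.

**What disagreed:**
- **Fingertips:** The real fingertips sit about 33 mm behind the stated tool point. My first try at gripping the stapler closed on air just above it. I corrected for this from then on, with no harm done.
- **Fixed cameras:** The scene and side cameras disagreed with each other by 5 to 17 mm for most objects. I used them only for rough positions and took the precise ones from the wrist camera.

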